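# Put the shoe brush away in the tip-out bin

### The job

Put the shoe brush away in the top bin of the grey three-tier unit: tip the bin forward to about 45 degrees (never past 60, or things slide out over its front), lower the brush lengthwise into it rather than dropping it, and let go while the bin stays tipped. Then ease the bin back, without slamming it, until it is fully shut and level with the brush inside. Leave the other things on the shelf where they are.

Things in the scene. Friction and masses are not known exactly. Their poses are not given: they have to be found in the camera images.
- unit: Fixed grey stack of three tip-out bins, 200 wide (y) x 115 deep (x) x 310 mm high. Origin: on the shelf under mid-front, below the hinges; x points into the unit (away from the robot), z up. Roof z = 306 to 310 mm, front edge at x = 2 mm; in the middle of that edge a finger notch, 84 wide, reaching back to x = 46 mm, opens down into the top bin behind its front (too small for the brush)
- bin_top (a joint): Tip angle of the top bin, rad: 0 = shut and level, growing as its top leans out forward (unit's -x), stop at 1.4. It starts shut or slightly ajar (0 to 0.12). The hinge is stiff (0.28 N m, about 3 N at the top edge): the bin stays at whatever angle it is left, empty or loaded. The middle and bottom bins are shut
- bin_hinge (a point): On the top bin's hinge line, mid-width, at x 0, y 0, z 212 mm of the unit. Axes: the unit's when shut; they turn with the bin. In them, mm: front panel x -4 to 0, z -4 to 92, 196 wide, with an outer rim to x = -7 at z 86 to 92; floor top z = 2, x 0 to 83; back wall 34 high at x = 80; side walls at y = +-89.5, 89 high in front, curving down to the back. Open top
- bin_lip (a point): Middle of the top edge of the top bin's front panel, on its inner face, 92 mm from bin_hinge; axes as bin_hinge. A closed finger pair put down the notch behind it pulls it forward; pushed from outside it goes back
- brush: Loose wooden shoe brush lying bristles down: wood back 130 mm long (x) by 42 mm wide (y) by 18 mm thick, z = 22 to 40 mm; stiff dark bristle block 114 x 35 mm below it; 40 mm high in all, about 130 g. Origin at the middle of its underside, x along its length, z up.
- brush_mid (a point): Middle of the brush, 20 mm above its origin; axes as the brush.
- stretcher: Bystander: green hard silicone shoe stretcher lying on its side, 168 x 62 x 44 mm; origin under it, x along it.
- perfume: Bystander: frosted glass perfume bottle with metal screw cap, 32 x 56 mm, 112 mm high; origin under its middle.
- ring_cone: Bystander: white ceramic ring cone, foot 68 mm across, 86 mm high; origin under its middle.
- mirror: Bystander: folded aluminium travel mirror lying flat, 66 (x) x 110 (y) x 13 mm; origin under its middle.
- tin: Bystander: plain round metal polish tin, 75 mm across, 26 mm high; origin under its middle.
- glasses_case: Bystander: dark hard glasses case, 62 (x) x 160 (y) x 42 mm; origin under its middle.
Things that resemble listed ones, but are neither listed nor needed, are in the scene too. Of the things that look like the brush, the middle-sized one is meant.

How it is judged:
On the way, in this order (a step that is already met when the one before it is completed fails the run):
1. the top bin is tipped to about 45 degrees (36 to 54) (value of joint bin_top between 0.63 and 0.94 rad), for 0.3 s.
2. the brush lies in the bin, let go, while the bin is still tipped (30 to 60 degrees) (value of joint bin_top between 0.52 and 1.05 rad and contact force between the fingers and brush below 0.1 N and linear speed of brush below 0.03 m/s and x of brush_mid in the frame of bin_hinge between 0.005 and 0.075 m and z of brush_mid in the frame of bin_hinge between 0.005 and 0.08 m and y of brush_mid in the frame of bin_hinge between -0.05 and 0.05 m), for 0.3 s.
At the end, for the whole second after the job is handed in: The top bin is shut and level (within 0.05 rad, about 4 mm at its top edge), with the brush at rest inside it (its middle within the bin: 5 to 75 mm behind the front panel, 5 to 80 mm above the hinge, within 50 mm of the bin's middle across) (value of joint bin_top below 0.05 rad and linear speed of brush below 0.02 m/s and x of brush_mid in the frame of bin_hinge between 0.005 and 0.075 m and z of brush_mid in the frame of bin_hinge between 0.005 and 0.08 m and y of brush_mid in the frame of bin_hinge between -0.05 and 0.05 m); the robot touches nothing.
It fails at once if the top bin tipped beyond 60 degrees (value of joint bin_top above 1.05 rad).
It fails at once if the bin slammed shut (velocity of joint bin_top below -4 rad/s).
It fails at once if the brush dropped into the bin (faster than 1.1 m/s within 100 mm of the hinge point, a free fall of about 60 mm) (linear speed of brush above 1.1 m/s and distance between brush_mid and bin_hinge below 0.1 m).
It fails at once if another thing on the shelf moved more than 25 mm (distance of any of stretcher, perfume, ring_cone, mirror, tin, glasses_case from where it was at the start of the episode above 0.025 m).
It also fails if it takes over 72 s, if anything falls off the work surface, if the arm or the gripper's body presses on something with over 40 N, if the wrist force passes 120 N, or if a joint passes its speed limit or range.

### The arm

A 7-joint arm with a two-finger parallel gripper is mounted at the origin on the work surface. World frame = base frame: x ahead of the robot, y to its left, z up, the work surface at z = 0. Lengths are in m, angles in rad, forces in N, time in s.
With the tool pointing down it reaches from about 0.35 to 0.775 m from the base axis. Payload 3.1 kg.
Tool frame: the origin (TCP) lies on the centre line of the jaws, within the pads' length; the fingertips stand 17 mm ahead of it and the grasp point (between the pads) lies 2 mm behind it; z points along the fingers, y is the direction in which the jaws open and shut (so a half turn about z gives the same grasp; the last joint's range is limited). The gripper opens to 85 mm and grips with 20 to 120 N. Pads are 22 mm wide; open, the fingers measure 114 mm over their backs; the gripper's body (76 mm by 85 mm) begins 54 mm behind the grasp point. The pads swing forward as they close: fully open they stand 13 mm farther back than shut.
Start: joints at [-1.158, 0.311, 0.014, 1.512, -0.004, 1.319, -0.027], TCP at [0.242, 0.494, 0.248] pointing down, gripper open.
Joint ranges: [-2.7, 2.7], [-0.3, 1.91], [-1.27, 1.3], [0.12, 2.57], [-1.44, 4.58], [0.2, 2.03], [-3.05, 3.05]. Speed limits (rad/s): [2.79, 2.79, 3.14, 3.14, 3.14, 3.14, 3.14].

### API

Orientations are given as a rotation vector (axis times angle).
In Python, from bench import r gives the robot as it stands.
- The arm moves only by the tool move_arm, never from a script. Its argument "motion" is a list of rows, each an object of numbers: "tx", "ty", "tz": the shift along the tool's x, y, z in m; "ax", "ay", "az": the turn, a rotation vector about the tool's x, y, z in degrees; "hand": the opening, from 0 (shut) to 1 (fully open). A call has 1 to 20 rows; each row shifts and turns the commanded pose from where the row before left it, along the tool's axes as they then stand; what a row does not reach is not made up. A row lasts 1/12 s, in which the tool goes at most 41.7 mm and 7.16 degrees, less where a joint would pass 70% of its speed; a pose out of reach is approached as far as the arm can. A call is refused whole if a number of a shift passes 0.0417 or a number of a turn 7.16, either way. A call with a gripper value outside its range is refused whole. The fingers move at their own pace and stop on an object; "grip_force" is the grip in N (left out, the last holds). Time passes only in rows, so rows that do not move let the fingers close. It gives the time, the measured TCP pose, the force and the opening at its end, in the units of the state.
- r.state(): the state, without advancing time (a new reading comes with each control period).
- r.snapshot(name): name is "scene" or "top" or "wrist"; returns a dict with "pixels" (420x560x3 uint8, red, green, blue), "mtx" (3x3 intrinsics, pixels), "k1" (the pictures are not rectified: a ray, as slopes to the right and down, at radius r is drawn at 1 + k1 r^2 times it, then the intrinsics apply), "rvec" (rotation vector, rad) and "tvec" (3), from world to camera coordinates, as OpenCV has them; the wrist camera has in their place "hand_eye" (4x4, takes a point from camera to tool coordinates, whose origin is the TCP and whose axes are the flange's). Camera axes: x right, y down, z forward; pixel columns grow to the right and rows downward; lengths in m; the calibration is good to about 2 mm. A picture is of the moment at which its call begins: read the wrist's pose just before it. There is no depth.
- r.hand_in(): hands the job in, once; it reports no verdict.
The state is a dict: "time": time; "joints": joint angles; "joint_vel": joint speeds; "effort": joint torques, N m; "eef_pos": TCP position; "orientation": TCP orientation; "force": force on the tool from outside, world axes, zero at the start; "ft_torque": the same for the moment, N m; "opening": finger opening in m.
Only numpy, scipy, OpenCV 4.12 (cv2) and the standard library are available. Lean on these libraries where they do the work, as an engineer would, in place of code of your own. Each camera call takes 0.05 s, during which the arm holds its last target.

## Working session

There is one attempt and no reset: what is moved stays moved. The work goes in short steps, Python scripts to look and compute and a tool call to move; the robot and the scene stay as the last step left them, time stands still between calls to the robot, and variables do not carry over. Pictures are saved under pics/ and viewed, and the job is handed in when it is done.

Besides the shell and the picture viewer there is one more tool, called after "Emit:" by a JSON object that holds its "fn" and its "kwargs". move_arm: Moves the arm, as the interface text tells. Its arguments: {"type":"object","properties":{"motion":{"type":"array"},"grip_force":{"type":"number"}},"required":["motion"]}

```bash
ls; mkdir -p pics; python3 - <<'E'
from bench import r
import cv2,pickle
print(r.state())
for n in ["scene","top","wrist"]:
    s=r.snapshot(n); cv2.imwrite(f"pics/{n}0.png",s["pixels"][:,:,::-1]); pickle.dump(s,open(f"pics/{n}0.pkl","wb"))
    print(n,{k:v for k,v in s.items() if k!="pixels"})
E
```

```text
pics
{'time': 0.0, 'joints': array([-1.15774073,  0.3117419 ,  0.01402784,  1.5130483 , -0.00439663,
        1.31922101, -0.02717699]), 'joint_vel': array([-0.00087899,  0.00158093, -0.00111062,  0.00079774,  0.00030552,
       -0.00105523,  0.00029553]), 'effort': array([-2.33932587e-04, -3.79908621e+01,  1.45816505e-01, -2.30591047e+01,
        1.21864071e-02,  1.37537366e-02, -4.29424389e-06]), 'eef_pos': array([0.24128507, 0.49347729, 0.24721576]), 'orientation': array([-0.70799015, -3.06033442,  0.00368941]), 'force': array([-0.0713619 , -1.00777139, -0.08201877]), 'ft_torque': array([0.02041434, 0.01166756, 0.07073752]), 'opening': 0.08547951683023115}
scene {'mtx': array([[520.83466914,   0.        , 278.93136779],
       [  0.        , 520.83466914, 205.02227489],
       [  0.        ,   0.        ,   1.        ]]), 'k1': -0.1308903745777082, 'rvec': array([ 1.81898625,  1.61223229, -0.69151253]), 'tvec': array([-0.17662412, -0.19090697,  1.93682588])}
top {'mtx': array([[382.81079862,   0.        , 282.65895794],
       [  0.        , 382.81079862, 209.54208646],
       [  0.        ,   0.        ,   1.        ]]), 'k1': -0.037466152629255796, 'rvec': array([ 1.99669498, -2.22730627,  0.23892136]), 'tvec': array([0.12824214, 0.51938153, 1.37009682])}
wrist {'mtx': array([[343.46813683,   0.        , 279.96734723],
       [  0.        , 343.46813683, 210.24922368],
       [  0.        ,   0.        ,   1.        ]]), 'k1': 0.02221947176409673, 'hand_eye': array([[-1.57624189e-04, -9.57430356e-01, -2.88664320e-01,
         7.38927355e-02],
       [ 9.99999823e-01, -3.16711324e-04,  5.04408977e-04,
        -8.76642357e-05],
       [-5.74359725e-04, -2.88664189e-01,  9.57430236e-01,
        -1.25268500e-01],
       [ 0.00000000e+00,  0.00000000e+00,  0.00000000e+00,
         1.00000000e+00]])}
```

View pics/scene0.png

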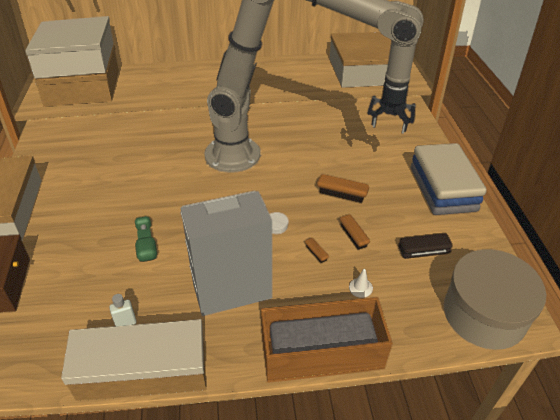

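View pics/top0.png

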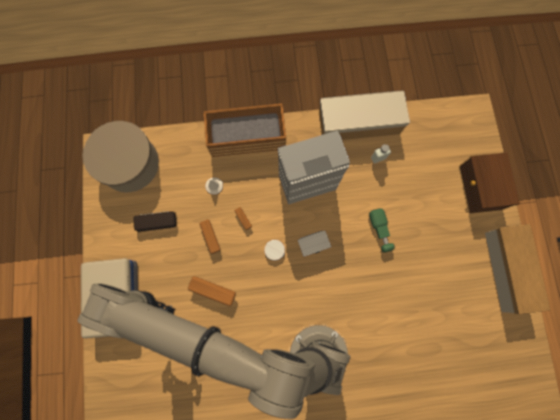

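View pics/wrist0.png

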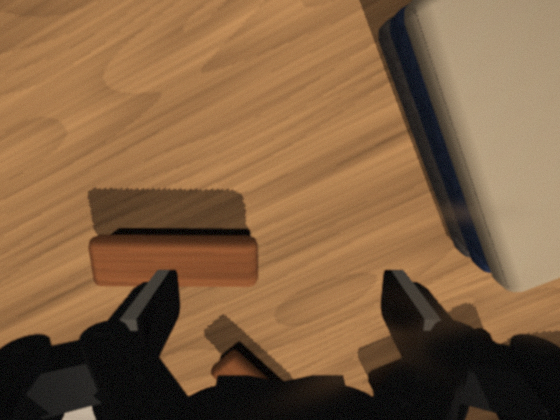

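The scene shows the unit at about (228,250) and three brushes. In the top view these are large (212,291), middle (210,237) and small (243,218). I'll measure them and enlarge the crop to confirm.

```bash
cat > h.py <<'E'
import numpy as np,cv2,pickle
from scipy.spatial.transform import Rotation as R
def undist(s,uv):
    K=s["mtx"]; return cv2.undistortPoints(np.array(uv,float).reshape(-1,1,2),K,np.array([s["k1"],0,0,0.])).reshape(-1,2)
def cam(s,st=None):
    if "rvec" in s:
        Rm=cv2.Rodrigues(s["rvec"])[0]; return Rm.T,-Rm.T@s["tvec"]
    T=np.eye(4);T[:3,:3]=R.from_rotvec(st["orientation"]).as_matrix();T[:3,3]=st["eef_pos"];T=T@s["hand_eye"]
    return T[:3,:3],T[:3,3]
def ray(s,uv,z,st=None):
    n=undist(s,uv);Rm,c=cam(s,st);d=np.c_[n,np.ones(len(n))]@Rm.T
    return c+d*((z-c[2])/d[:,2])[:,None]
def proj(s,P,st=None):
    Rm,c=cam(s,st);p=(np.atleast_2d(P)-c)@Rm
    return cv2.projectPoints(p,np.zeros(3),np.zeros(3),s["mtx"],np.array([s["k1"],0,0,0.]))[0].reshape(-1,2)
def tri(s1,uv1,s2,uv2,st1=None,st2=None):
    A=[];B=[]
    for s,uv,st in((s1,uv1,st1),(s2,uv2,st2)):
        Rm,c=cam(s,st);d=Rm@np.append(undist(s,[uv])[0],1);d/=np.linalg.norm(d);P=np.eye(3)-np.outer(d,d);A.append(P);B.append(P@c)
    return np.linalg.lstsq(np.vstack(A),np.hstack(B),rcond=None)[0]
def load(n): return pickle.load(open(f"pics/{n}.pkl","rb"))
def shot(n,name):
    from bench import r
    st=r.state();s=r.snapshot(n);cv2.imwrite(f"pics/{name}.png",s["pixels"][:,:,::-1]);s["st"]=st;pickle.dump(s,open(f"pics/{name}.pkl","wb"));return s,st
E
python3 - <<'E'
from h import *
s=load("top0");im=s["pixels"][:,:,::-1].copy()
hsv=cv2.cvtColor(im,cv2.COLOR_BGR2HSV)
print(hsv[237,210],hsv[291,205],hsv[260,250])
m=cv2.inRange(hsv,(0,150,60),(13,255,255));m[:180]=0;m[:,:180]=0;m[:,260:]=0;m[310:]=0
for c in cv2.findContours(m,0,2)[0]:
    if cv2.contourArea(c)<40: continue
    b=cv2.boxPoints(cv2.minAreaRect(c));w=ray(s,b,0.04)
    e=np.diff(w[[0,1,2]],axis=0)[:,:2];L=np.linalg.norm(e,axis=1);l=e[np.argmax(L)]
    print(b.mean(0),cv2.contourArea(c),w.mean(0),L,np.degrees(np.arctan2(l[1],l[0])))
A=cv2.resize(im[180:320,160:300],(500,500),interpolation=cv2.INTER_CUBIC)
B=cv2.resize(im[120:260,265:345],None,fx=3.5,fy=3.5,interpolation=cv2.INTER_CUBIC)
B=B[:490];A=A[:490];cv2.imwrite("pics/c0.png",np.hstack([A,B]))
t=load("scene0")["pixels"][:,:,::-1];cv2.imwrite("pics/c1.png",cv2.resize(t[180:320,160:300],(600,600),interpolation=cv2.INTER_CUBIC))
E
```

```text
[ 14 177 160] [ 14 181 161] [ 16 146 195]
```

View pics/c0.png

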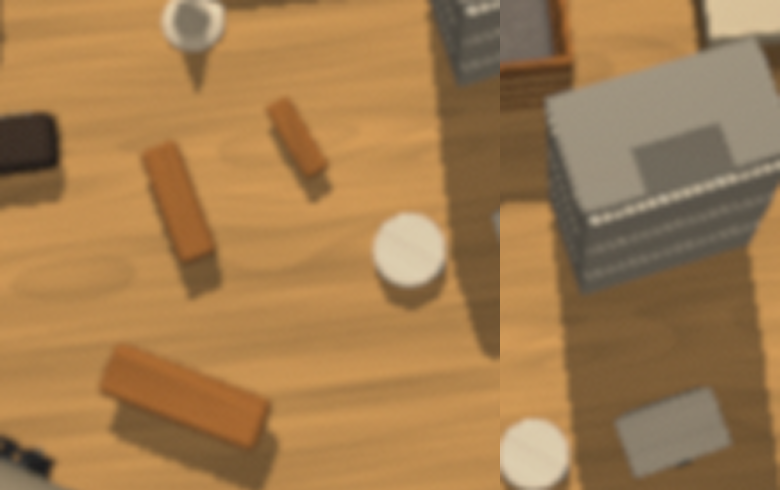

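View pics/c1.png

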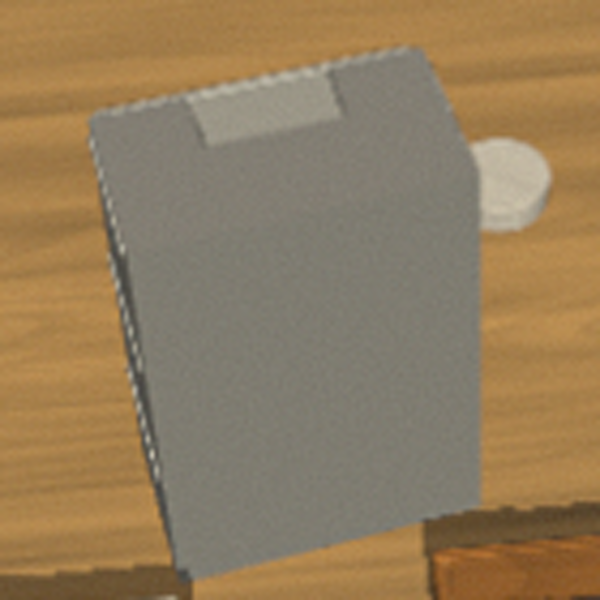

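The crop shows the middle-sized brush at top-view (210,237), plus the unit roof with its notch at about (315,163). Next I'll fix the colour mask and fit the roof.

```bash
python3 - <<'E'
from h import *
s=load("top0");im=s["pixels"][:,:,::-1].copy()
hsv=cv2.cvtColor(im,cv2.COLOR_BGR2HSV)
m=cv2.inRange(hsv,(0,160,90),(15,255,180));m[:200]=0;m[:,:180]=0;m[:,260:]=0;m[310:]=0
m=cv2.morphologyEx(m,2,np.ones((3,3)))
for c in cv2.findContours(m,0,2)[0]:
    if cv2.contourArea(c)<40: continue
    b=cv2.boxPoints(cv2.minAreaRect(c));w=ray(s,b,0.04)
    e=np.diff(w[[0,1,2]],axis=0)[:,:2];L=np.linalg.norm(e,axis=1);l=e[np.argmax(L)]
    print(b.mean(0),cv2.contourArea(c),w.mean(0),L,np.degrees(np.arctan2(l[1],l[0])))
B=cv2.resize(im[125:215,270:355],None,fx=6.5,fy=6.5,interpolation=cv2.INTER_CUBIC)
cv2.imwrite("pics/c2.png",B)
t=load("scene0")["pixels"][:,:,::-1];cv2.imwrite("pics/c3.png",cv2.resize(t[185:245,175:280],None,fx=7,fy=7,interpolation=cv2.INTER_CUBIC))
E
```

```text
[211.42848 290.60135] 655.5 [0.26419629 0.35915427 0.04      ] [0.05494552 0.17327765] -116.70523172979323
[209.36865 236.1622 ] 315.5 [0.46313405 0.35231008 0.04      ] [0.04014591 0.12754614] -163.3241406857896
[242.67644 217.79408] 140.5 [0.51861235 0.22307776 0.04      ] [0.02832515 0.08824419] -154.90876130998686
```

View pics/c2.png

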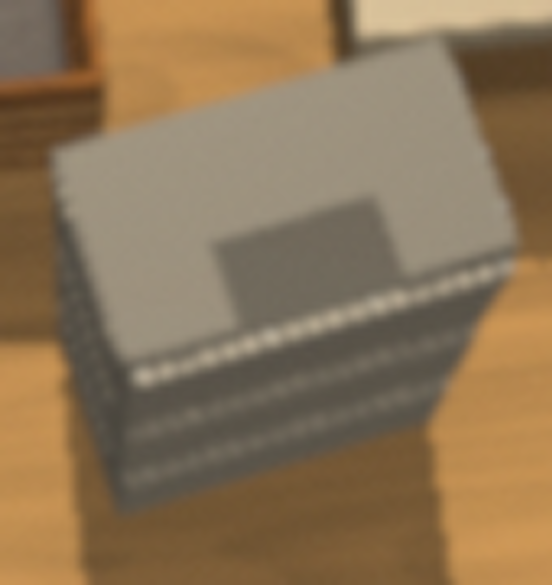

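View pics/c3.png

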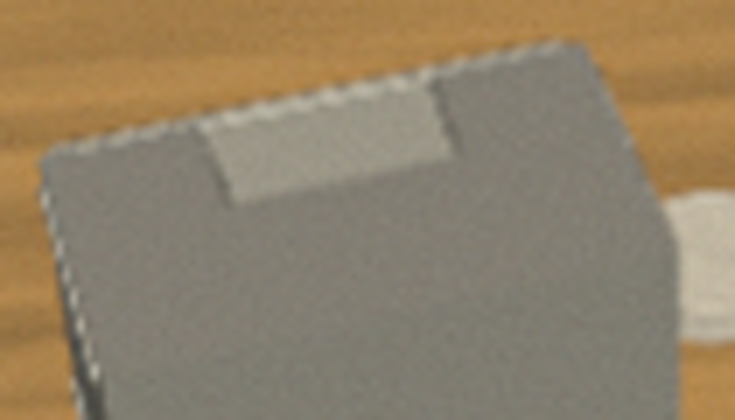

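```bash
python3 - <<'E'
from h import *
s=load("top0");sc=load("scene0")
px=np.array([[52,150],[440,38],[515,243],[125,362],[213,240],[376,196],[402,275],[240,325]])/6.5+[270,125]-0.5+0.5/6.5
M=np.array([[115,100],[115,-100],[2,-100],[2,100],[46,42],[46,-42],[2,-42],[2,42]])/1000
W=ray(s,px,0.310);print(W.round(4))
def fit(M,W):
    mc,wc=M.mean(0),W.mean(0);U,S,V=np.linalg.svd((M-mc).T@(W-wc));Rm=(V.T@np.diag([1,np.linalg.det(V.T@U.T)])@U.T);return Rm,wc-Rm@mc
Rm,t=fit(M,W[:,:2]);print("unit",t,np.degrees(np.arctan2(Rm[1,0],Rm[0,0])),((M@Rm.T+t-W[:,:2])*1000).round(1))
# scene view: notch & corners visible: FL(y=+100)is right in scene view? 
p2=np.array([[45,155],[575,45],[232,205],[452,155],[205,125],[437,82]])/7+[175,185]-.5+.5/7
M2=np.array([[2,-100],[2,100],[46,-42],[46,42],[2,-42],[2,42]])/1000
W2=ray(sc,p2,0.310);R2,t2=fit(M2,W2[:,:2]);print("scene",t2,np.degrees(np.arctan2(R2[1,0],R2[0,0])),((M2@R2.T+t2-W2[:,:2])*1000).round(1))
E
```

```text
[[ 0.676   0.0714  0.31  ]
 [ 0.7136 -0.1243  0.31  ]
 [ 0.6047 -0.1454  0.31  ]
 [ 0.5657  0.0482  0.31  ]
 [ 0.6219 -0.0008  0.31  ]
 [ 0.6356 -0.0819  0.31  ]
 [ 0.5945 -0.0889  0.31  ]
 [ 0.578  -0.0085  0.31  ]]
unit [ 0.58330174 -0.04925227] 11.160694279362412 [[ 0.7 -0.3]
 [ 1.8 -0.8]
 [-0.1 -1.6]
 [ 0.2  1. ]
 [-1.6  1.6]
 [ 0.9  0.4]
 [-1.1 -1.1]
 [-0.9  0.8]]
scene [ 0.58771535 -0.04765062] 10.730826543584929 [[ 1.  -2.3]
 [ 0.5  4.2]
 [ 0.6 -1.8]
 [ 1.5  3.5]
 [-0.7 -1.6]
 [-3.  -2. ]]
```

Three brushes, by top-view position:
- (211,291) is 173 mm long.
- (209,236) is 128 x 40 mm. It is the middle-sized one and fits 130 x 42.
- (243,218) is 88 mm long.

So the target is the brush at (209,236), world (0.463, 0.352), length yaw about 16.7°. The unit is at about (0.584, -0.049), yaw 11.1°. Next I'll plan a hover above the notch.

```bash
cat >> h.py <<'E'
U0=np.array([0.584,-0.049,0.]);UY=np.radians(11.1)
RU=R.from_euler('z',UY).as_matrix()
def u2w(p): return U0+RU@np.array(p,float)
def tooldown(yaw_y,tilt=0.):
    # tool y at yaw; tilt: tool z leans toward +tool-y horizontal dir
    y=np.array([np.cos(yaw_y),np.sin(yaw_y),0]);z=np.array([0,0,-1.]);
    zt=np.cos(tilt)*z+np.sin(tilt)*y; yt=np.cos(tilt)*y-np.sin(tilt)*z
    return np.c_[np.cross(yt,zt),yt,zt]
def delta(pos,Rt,st=None):
    from bench import r
    st=st or r.state();Rc=R.from_rotvec(st["orientation"]).as_matrix()
    print("pos",st["eef_pos"].round(4),"shift(tool mm)",(Rc.T@(np.array(pos)-st["eef_pos"])*1000).round(1),"turn deg",np.degrees(R.from_matrix(Rc.T@Rt).as_rotvec()).round(2))
E
python3 -c "
from h import *
delta(u2w([-.02,0,.45]),tooldown(UY))"
```

```text
pos [0.2414 0.4936 0.2475] shift(tool mm) [-530.2 -349.4 -201.8] turn deg [-9.000e-02  5.000e-02  5.285e+01]
```

Emit:
{"fn": "move_arm", "kwargs": {"motion": [{"tz": -0.04},{"tz": -0.04},{"tz": -0.04},{"tz": -0.04},{"tz": -0.04},{"tx": -0.035,"ty": -0.022},{"tx": -0.035,"ty": -0.022},{"tx": -0.035,"ty": -0.022},{"tx": -0.035,"ty": -0.022},{"tx": -0.035,"ty": -0.022},{"tx": -0.035,"ty": -0.022},{"tx": -0.035,"ty": -0.022},{"tx": -0.035,"ty": -0.022},{"tx": -0.035,"ty": -0.022},{"tx": -0.035,"ty": -0.022},{"tx": -0.035,"ty": -0.022},{"tx": -0.035,"ty": -0.022},{"tx": -0.035,"ty": -0.022},{"tx": -0.035,"ty": -0.022},{"tx": -0.035,"ty": -0.022}]}}

```text
invalid input
```

Emit:
{"fn": "move_arm", "kwargs": {"motion": [{"az": 6.6,"hand": 0},{"az": 6.6,"hand": 0},{"az": 6.6,"hand": 0},{"az": 6.6,"hand": 0},{"az": 6.6,"hand": 0},{"az": 6.6,"hand": 0},{"az": 6.6,"hand": 0},{"az": 6.6,"hand": 0},{"hand": 0},{"hand": 0}]}}

```text
invalid input
```

```bash
python3 -c "
from h import *
s,st=shot('wrist','w1');print(st['joints'].round(2),st['opening'])
delta(u2w([.023,0,.34]),tooldown(UY),st)
for p in [[2,100],[2,-100],[2,42],[2,-42],[46,42],[46,-42]]: print(p,proj(s,u2w([p[0]/1e3,p[1]/1e3,.31]),st))
shot('top','t1')"
```

```text
[-1.16  0.31  0.01  1.51 -0.    1.32 -0.03] 0.0854120955969988
pos [0.2414 0.4936 0.2475] shift(tool mm) [-564.5 -323.3  -91.9] turn deg [-9.000e-02  5.000e-02  5.285e+01]
[2, 100] [[-174.90822201 1132.51423848]]
[2, -100] [[-380.98574003 1220.15549122]]
[2, 42] [[-239.10492519 1159.32386236]]
[2, -42] [[-325.43780296 1196.10593828]]
[46, 42] [[-171.96215799 1171.2657122 ]]
[46, -42] [[-256.93405972 1204.99225293]]
```

View pics/w1.png

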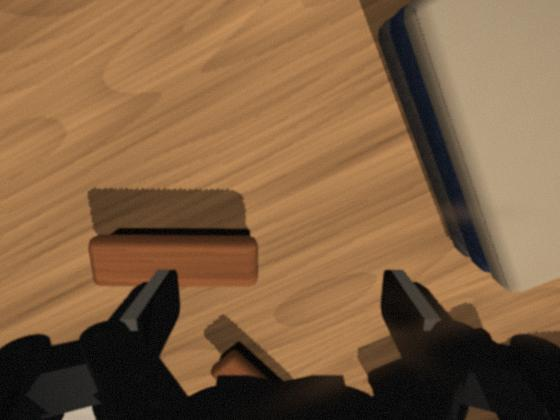

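The calls were refused as invalid, and nothing moved. I'll try full rows.

Emit:
{"fn": "move_arm", "kwargs": {"motion": [{"tx": 0,"ty": 0,"tz": -0.04,"ax": 0,"ay": 0,"az": 0,"hand": 1}]}}

```text
time: 0.33
eef_pos: [0.2385, 0.4873, 0.278]
orientation: [-0.707, -3.056, 0.038]
force: [-0.5, -0.6, -2.4]
opening: 0.0853
```

Emit:
{"fn": "move_arm", "kwargs": {"motion": [{"tx": 0,"ty": 0,"tz": -0.04,"ax": 0,"ay": 0,"az": 0,"hand": 1},{"tx": 0,"ty": 0,"tz": -0.04,"ax": 0,"ay": 0,"az": 0,"hand": 1},{"tx": 0,"ty": 0,"tz": -0.04,"ax": 0,"ay": 0,"az": 0,"hand": 1},{"tx": 0,"ty": 0,"tz": -0.04,"ax": 0,"ay": 0,"az": 0,"hand": 1},{"tx": -0.035,"ty": -0.022,"tz": 0,"ax": 0,"ay": 0,"az": 0,"hand": 0},{"tx": -0.035,"ty": -0.022,"tz": 0,"ax": 0,"ay": 0,"az": 0,"hand": 0},{"tx": -0.035,"ty": -0.022,"tz": 0,"ax": 0,"ay": 0,"az": 0,"hand": 0},{"tx": -0.035,"ty": -0.022,"tz": 0,"ax": 0,"ay": 0,"az": 0,"hand": 0},{"tx": -0.035,"ty": -0.022,"tz": 0,"ax": 0,"ay": 0,"az": 0,"hand": 0},{"tx": -0.035,"ty": -0.022,"tz": 0,"ax": 0,"ay": 0,"az": 0,"hand": 0},{"tx": -0.035,"ty": -0.022,"tz": 0,"ax": 0,"ay": 0,"az": 0,"hand": 0},{"tx": -0.035,"ty": -0.022,"tz": 0,"ax": 0,"ay": 0,"az": 0,"hand": 0},{"tx": -0.035,"ty": -0.022,"tz": 0,"ax": 0,"ay": 0,"az": 0,"hand": 0},{"tx": -0.035,"ty": -0.022,"tz": 0,"ax": 0,"ay": 0,"az": 0,"hand": 0},{"tx": -0.035,"ty": -0.022,"tz": 0,"ax": 0,"ay": 0,"az": 0,"hand": 0},{"tx": -0.035,"ty": -0.022,"tz": 0,"ax": 0,"ay": 0,"az": 0,"hand": 0},{"tx": -0.035,"ty": -0.022,"tz": 0,"ax": 0,"ay": 0,"az": 0,"hand": 0},{"tx": -0.035,"ty": -0.022,"tz": 0,"ax": 0,"ay": 0,"az": 0,"hand": 0},{"tx": -0.035,"ty": -0.022,"tz": 0,"ax": 0,"ay": 0,"az": 0,"hand": 0}]}}

```text
time: 1.92
eef_pos: [0.5689, -0.0345, 0.4484]
orientation: [0.707, 3.061, 0.001]
force: [1.6, -0.3, 1.1]
opening: -0.0001
```

Emit:
{"fn": "move_arm", "kwargs": {"motion": [{"tx": 0,"ty": 0,"tz": 0,"ax": 0,"ay": 0,"az": 6.6,"hand": 0},{"tx": 0,"ty": 0,"tz": 0,"ax": 0,"ay": 0,"az": 6.6,"hand": 0},{"tx": 0,"ty": 0,"tz": 0,"ax": 0,"ay": 0,"az": 6.6,"hand": 0},{"tx": 0,"ty": 0,"tz": 0,"ax": 0,"ay": 0,"az": 6.6,"hand": 0},{"tx": 0,"ty": 0,"tz": 0,"ax": 0,"ay": 0,"az": 6.6,"hand": 0},{"tx": 0,"ty": 0,"tz": 0,"ax": 0,"ay": 0,"az": 6.6,"hand": 0},{"tx": 0,"ty": 0,"tz": 0,"ax": 0,"ay": 0,"az": 6.6,"hand": 0},{"tx": 0,"ty": 0,"tz": 0,"ax": 0,"ay": 0,"az": 6.6,"hand": 0},{"tx": 0,"ty": 0,"tz": 0,"ax": 0,"ay": 0,"az": 0,"hand": 0},{"tx": 0,"ty": 0,"tz": 0,"ax": 0,"ay": 0,"az": 0,"hand": 0},{"tx": 0,"ty": 0,"tz": 0,"ax": 0,"ay": 0,"az": 0,"hand": 0}]}}

```text
time: 2.83
eef_pos: [0.5683, -0.0328, 0.4482]
orientation: [-1.992, -2.429, 0.0]
force: [0.3, -0.4, -1.0]
opening: -0.0
```

```bash
python3 -c "
from h import *
s,st=shot('wrist','w1');print(st['joints'].round(2),st['opening'])
delta(u2w([.023,0,.34]),tooldown(UY),st)
for p in [[2,100],[2,-100],[2,42],[2,-42],[46,42],[46,-42]]: print(p,proj(s,u2w([p[0]/1e3,p[1]/1e3,.31]),st))
shot('top','t1')"
```

```text
[-0.34  0.38  0.63  0.99 -0.23  1.83  0.39] -1.2958564606518741e-05
pos [ 0.5683 -0.0328  0.4482] shift(tool mm) [-19.   35.3 108.2] turn deg [-0.01 -0.01  0.2 ]
[2, 100] [[300.42516366  96.04530692]]
[2, -100] [[295.86686122 331.68043742]]
[2, 42] [[298.85711371 174.92407989]]
[2, -42] [[296.97009824 272.8183545 ]]
[46, 42] [[355.55746481 175.07155305]]
[46, -42] [[348.97016097 273.02457686]]
```

View pics/w1.png

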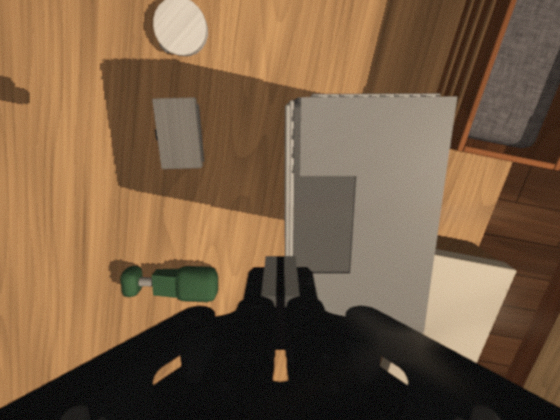

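The projected notch corners match the image (298–355, 175–273). I'll insert the closed fingers now.

Emit:
{"fn": "move_arm", "kwargs": {"motion": [{"tx": -0.01,"ty": 0.018,"tz": 0,"ax": 0,"ay": 0,"az": 0,"hand": 0},{"tx": -0.009,"ty": 0.016,"tz": 0,"ax": 0,"ay": 0,"az": 0,"hand": 0},{"tx": 0,"ty": 0,"tz": 0.03,"ax": 0,"ay": 0,"az": 0,"hand": 0},{"tx": 0,"ty": 0,"tz": 0.03,"ax": 0,"ay": 0,"az": 0,"hand": 0},{"tx": 0,"ty": 0,"tz": 0.03,"ax": 0,"ay": 0,"az": 0,"hand": 0},{"tx": 0,"ty": 0,"tz": 0.02,"ax": 0,"ay": 0,"az": 0,"hand": 0},{"tx": 0,"ty": 0,"tz": 0.02,"ax": 0,"ay": 0,"az": 0,"hand": 0},{"tx": 0,"ty": 0,"tz": 0.018,"ax": 0,"ay": 0,"az": 0,"hand": 0},{"tx": 0,"ty": 0,"tz": 0.016,"ax": 0,"ay": 0,"az": 0,"hand": 0},{"tx": 0,"ty": 0,"tz": 0,"ax": 0,"ay": 0,"az": 0,"hand": 0},{"tx": 0,"ty": 0,"tz": 0,"ax": 0,"ay": 0,"az": 0,"hand": 0}]}}

```text
time: 3.85
eef_pos: [0.6051, -0.045, 0.2842]
orientation: [-1.994, -2.427, -0.0]
force: [-0.0, -0.3, 0.1]
opening: 0.0001
```

```bash
python3 -c "
from h import *
s,st=shot('wrist','w2');print(st['joints'].round(2),st['force'])
delta(u2w([-.05,0,.285]),tooldown(UY),st)
"
```

```text
[-0.35  0.46  0.62  1.29 -0.26  1.47  0.44] [-0.03713979 -0.30187395  0.13900398]
pos [ 0.6051 -0.045   0.2842] shift(tool mm) [  0.3 -71.5  -0.7] turn deg [-0.01 -0.02  0.1 ]
```

View pics/w2.png

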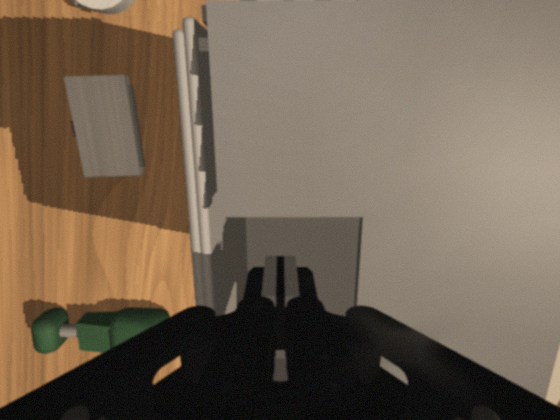

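The fingers are in the notch behind the panel, with no contact force. I'll pull forward gently.

Emit:
{"fn": "move_arm", "kwargs": {"motion": [{"tx": 0,"ty": -0.008,"tz": 0,"ax": 0,"ay": 0,"az": 0,"hand": 0},{"tx": 0,"ty": -0.008,"tz": 0,"ax": 0,"ay": 0,"az": 0,"hand": 0},{"tx": 0,"ty": -0.008,"tz": 0,"ax": 0,"ay": 0,"az": 0,"hand": 0},{"tx": 0,"ty": -0.008,"tz": 0,"ax": 0,"ay": 0,"az": 0,"hand": 0},{"tx": 0,"ty": -0.007,"tz": 0,"ax": 0,"ay": 0,"az": 0,"hand": 0},{"tx": 0,"ty": -0.007,"tz": 0,"ax": 0,"ay": 0,"az": 0,"hand": 0},{"tx": 0,"ty": -0.007,"tz": 0,"ax": 0,"ay": 0,"az": 0,"hand": 0},{"tx": 0,"ty": -0.007,"tz": 0,"ax": 0,"ay": 0,"az": 0,"hand": 0},{"tx": 0,"ty": 0,"tz": 0,"ax": 0,"ay": 0,"az": 0,"hand": 0}]}}

```text
time: 4.65
eef_pos: [0.5465, -0.0565, 0.2856]
orientation: [1.993, 2.425, 0.006]
force: [3.0, -0.7, 1.1]
opening: -0.0002
```

```bash
python3 -c "
from h import *
s,st=shot('wrist','w3');print(st['joints'].round(2),st['force'])
delta(u2w([-.05,0,.285]),tooldown(UY),st)
for th in (.5,.6,.7,.8,.9):
  print(th,proj(s,u2w([-.092*np.sin(th),.089,.212+.092*np.cos(th)]),st).round(),proj(s,u2w([-.092*np.sin(th),-.0,.212+.092*np.cos(th)]),st).round())
"
```

```text
[-0.4   0.32  0.64  1.47 -0.19  1.41  0.44] [ 2.98174206 -0.68326525  1.11075825]
pos [ 0.5465 -0.0565  0.2856] shift(tool mm) [  0.2 -11.7   0.6] turn deg [ 0.24 -0.03  0.06]
0.5 [[263.  55.]] [[266. 303.]]
0.6 [[239.  57.]] [[247. 297.]]
0.7 [[220.  59.]] [[231. 290.]]
0.8 [[204.  62.]] [[217. 283.]]
0.9 [[192.  64.]] [[206. 275.]]
```

View pics/w3.png

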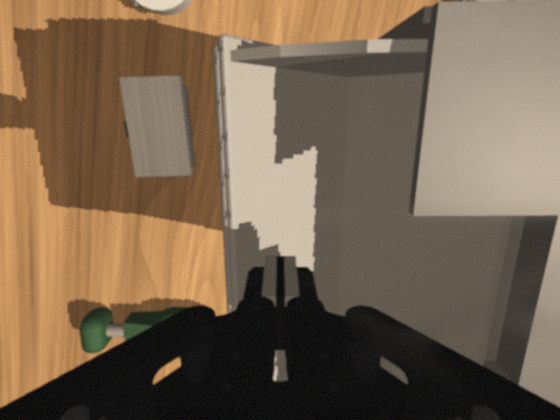

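The lip's inner edge is at about u=228, which puts the tip angle near 0.68 rad. A further 14 mm should give about 0.83.

Emit:
{"fn": "move_arm", "kwargs": {"motion": [{"tx": 0,"ty": -0.005,"tz": 0,"ax": 0,"ay": 0,"az": 0,"hand": 0},{"tx": 0,"ty": -0.005,"tz": 0,"ax": 0,"ay": 0,"az": 0,"hand": 0},{"tx": 0,"ty": -0.004,"tz": 0,"ax": 0,"ay": 0,"az": 0,"hand": 0},{"tx": 0,"ty": 0,"tz": 0,"ax": 0,"ay": 0,"az": 0,"hand": 0},{"tx": 0,"ty": 0,"tz": 0,"ax": 0,"ay": 0,"az": 0,"hand": 0}]}}

```text
time: 5.12
eef_pos: [0.5326, -0.0594, 0.2846]
orientation: [1.995, 2.427, 0.0]
force: [1.9, 0.8, 2.6]
opening: -0.0002
```

```bash
python3 -c "
from h import *
s,st=shot('wrist','w4');print(st['force'])
delta(u2w([-.05,0,.285]),tooldown(UY),st)
for th in (.6,.7,.8,.9,1):
  print(th,proj(s,u2w([-.092*np.sin(th),.089,.212+.092*np.cos(th)]),st).round(),proj(s,u2w([-.092*np.sin(th),-.0,.212+.092*np.cos(th)]),st).round())
"
```

```text
[1.85809174 0.84962826 2.6178904 ]
pos [ 0.5326 -0.0594  0.2846] shift(tool mm) [ 0.3  2.5 -0.4] turn deg [ 0.01 -0.    0.05]
0.6 [[283.  56.]] [[282. 298.]]
0.7 [[261.  59.]] [[264. 291.]]
0.8 [[243.  61.]] [[249. 283.]]
0.9 [[229.  63.]] [[237. 276.]]
1 [[218.  65.]] [[228. 268.]]
```

View pics/w4.png

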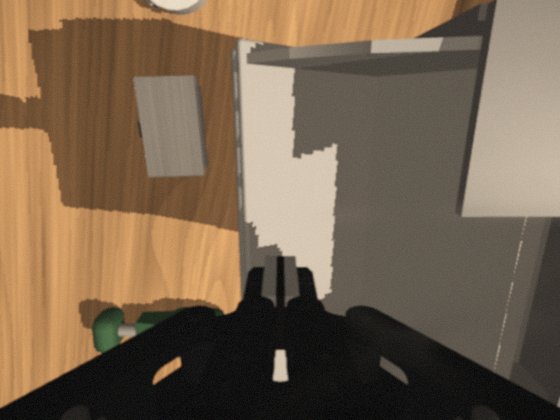

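The lip is at about u=245, so the bin is tipped to about 0.80 rad. I'll back off, rise and go to the brush.

Emit:
{"fn": "move_arm", "kwargs": {"motion": [{"tx": 0,"ty": 0.008,"tz": 0,"ax": 0,"ay": 0,"az": 0,"hand": 0},{"tx": 0,"ty": 0,"tz": -0.03,"ax": 0,"ay": 0,"az": 0,"hand": 0},{"tx": 0,"ty": 0,"tz": -0.03,"ax": 0,"ay": 0,"az": 0,"hand": 0},{"tx": 0,"ty": 0,"tz": -0.035,"ax": 0,"ay": 0,"az": 0,"hand": 0},{"tx": 0,"ty": 0,"tz": -0.035,"ax": 0,"ay": 0,"az": 0,"hand": 0},{"tx": 0,"ty": 0,"tz": -0.035,"ax": 0,"ay": 0,"az": 0,"hand": 0},{"tx": 0,"ty": 0,"tz": 0,"ax": 0,"ay": 0,"az": 0,"hand": 0},{"tx": 0,"ty": 0,"tz": 0,"ax": 0,"ay": 0,"az": 0,"hand": 0}]}}

```text
time: 5.83
eef_pos: [0.5409, -0.0587, 0.4505]
orientation: [1.995, 2.424, -0.001]
force: [0.6, -0.8, -0.7]
opening: -0.0
```

```bash
python3 -c "
from h import *
s,st=shot('wrist','w5');print(st['force'])
delta([.463,.352,.25],tooldown(np.radians(106.7)),st)
for th in (.6,.7,.8,.9,1):
  print(th,proj(s,u2w([-.092*np.sin(th),.089,.212+.092*np.cos(th)]),st).round(),proj(s,u2w([-.092*np.sin(th),-.0,.212+.092*np.cos(th)]),st).round())
"
```

```text
[ 0.63613062 -0.75502701 -0.68358443]
pos [ 0.5409 -0.0587  0.4505] shift(tool mm) [418.4   2.3 199.7] turn deg [-6.000e-02  1.200e-01 -9.562e+01]
0.6 [[270.  84.]] [[271. 194.]]
0.7 [[261.  85.]] [[263. 193.]]
0.8 [[253.  85.]] [[256. 191.]]
0.9 [[247.  85.]] [[250. 189.]]
1 [[241.  86.]] [[245. 187.]]
```

View pics/w5.png

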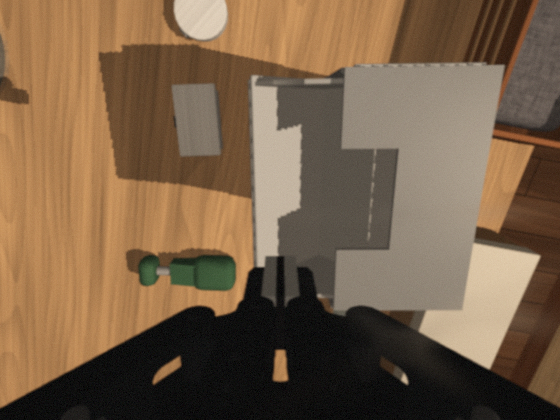

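The bin holds at about 0.78 rad. I'm moving to the brush now.

Emit:
{"fn": "move_arm", "kwargs": {"motion": [{"tx": 0.035,"ty": 0,"tz": 0,"ax": 0,"ay": 0,"az": 0,"hand": 1},{"tx": 0.035,"ty": 0,"tz": 0,"ax": 0,"ay": 0,"az": 0,"hand": 1},{"tx": 0.035,"ty": 0,"tz": 0,"ax": 0,"ay": 0,"az": 0,"hand": 1},{"tx": 0.035,"ty": 0,"tz": 0,"ax": 0,"ay": 0,"az": 0,"hand": 1},{"tx": 0.035,"ty": 0,"tz": 0,"ax": 0,"ay": 0,"az": 0,"hand": 1},{"tx": 0.035,"ty": 0,"tz": 0,"ax": 0,"ay": 0,"az": 0,"hand": 1},{"tx": 0.035,"ty": 0,"tz": 0,"ax": 0,"ay": 0,"az": 0,"hand": 1},{"tx": 0.035,"ty": 0,"tz": 0,"ax": 0,"ay": 0,"az": 0,"hand": 1},{"tx": 0.035,"ty": 0,"tz": 0,"ax": 0,"ay": 0,"az": 0,"hand": 1},{"tx": 0.035,"ty": 0,"tz": 0,"ax": 0,"ay": 0,"az": 0,"hand": 1},{"tx": 0.035,"ty": 0,"tz": 0,"ax": 0,"ay": 0,"az": 0,"hand": 1},{"tx": 0.033,"ty": 0.002,"tz": 0,"ax": 0,"ay": 0,"az": 0,"hand": 1}]}}

```text
time: 6.88
eef_pos: [0.4598, 0.3544, 0.4468]
orientation: [-1.992, -2.426, 0.009]
force: [0.8, -0.4, 0.4]
opening: 0.0853
```

Emit:
{"fn": "move_arm", "kwargs": {"motion": [{"tx": 0,"ty": 0,"tz": 0.04,"ax": 0,"ay": 0,"az": -6.8,"hand": 1},{"tx": 0,"ty": 0,"tz": 0.04,"ax": 0,"ay": 0,"az": -6.8,"hand": 1},{"tx": 0,"ty": 0,"tz": 0.04,"ax": 0,"ay": 0,"az": -6.8,"hand": 1},{"tx": 0,"ty": 0,"tz": 0.04,"ax": 0,"ay": 0,"az": -6.8,"hand": 1},{"tx": 0,"ty": 0,"tz": 0.04,"ax": 0,"ay": 0,"az": -6.8,"hand": 1},{"tx": 0,"ty": 0,"tz": 0,"ax": 0,"ay": 0,"az": -6.8,"hand": 1},{"tx": 0,"ty": 0,"tz": 0,"ax": 0,"ay": 0,"az": -6.8,"hand": 1},{"tx": 0,"ty": 0,"tz": 0,"ax": 0,"ay": 0,"az": -6.8,"hand": 1},{"tx": 0,"ty": 0,"tz": 0,"ax": 0,"ay": 0,"az": -6.8,"hand": 1},{"tx": 0,"ty": 0,"tz": 0,"ax": 0,"ay": 0,"az": -6.8,"hand": 1},{"tx": 0,"ty": 0,"tz": 0,"ax": 0,"ay": 0,"az": -6.8,"hand": 1},{"tx": 0,"ty": 0,"tz": 0,"ax": 0,"ay": 0,"az": -6.8,"hand": 1},{"tx": 0,"ty": 0,"tz": 0,"ax": 0,"ay": 0,"az": -6.8,"hand": 1},{"tx": 0,"ty": 0,"tz": 0,"ax": 0,"ay": 0,"az": -6.8,"hand": 1},{"tx": 0,"ty": 0,"tz": 0,"ax": 0,"ay": 0,"az": 0,"hand": 1},{"tx": 0,"ty": 0,"tz": 0,"ax": 0,"ay": 0,"az": 0,"hand": 1}]}}

```text
time: 8.22
eef_pos: [0.4606, 0.3518, 0.2472]
orientation: [0.442, -3.106, 0.004]
force: [-0.0, -0.3, 0.4]
opening: 0.0852
```

```bash
python3 -c "
from h import *
s,st=shot('wrist','w6');print(st['joints'].round(2))
delta([.463,.352,.25],tooldown(np.radians(106.7)),st)
im=s['pixels'][:,:,::-1].copy();hsv=cv2.cvtColor(im,cv2.COLOR_BGR2HSV)
m=cv2.inRange(hsv,(0,150,60),(13,255,255));m=cv2.morphologyEx(m,2,np.ones((5,5)))
for c in cv2.findContours(m,0,2)[0]:
    if cv2.contourArea(c)<500: continue
    b=cv2.boxPoints(cv2.minAreaRect(c));w=ray(s,b,0.04,st)
    e=np.diff(w[[0,1,2]],axis=0)[:,:2];L=np.linalg.norm(e,axis=1);l=e[np.argmax(L)]
    print(b.round(),w.mean(0),L,np.degrees(np.arctan2(l[1],l[0])))
"
```

```text
[-0.79  0.38  0.16  1.43 -0.06  1.35  1.22]
pos [0.4606 0.3518 0.2472] shift(tool mm) [-2.3 -0.5 -2.8] turn deg [-0.11 -0.25 -0.52]
[[121. 165.]
 [148. 158.]
 [172. 242.]
 [145. 250.]] [0.51724427 0.22935872 0.04      ] [0.02772969 0.08836544] 26.324771075362502
[[259. 124.]
 [301. 124.]
 [301. 248.]
 [259. 248.]] [0.46435277 0.35285591 0.04      ] [0.03945515 0.12567538] 17.180628420181513
[[336.   0.]
 [443.   0.]
 [443.  63.]
 [336.  63.]] [0.30371369 0.40525729 0.04      ] [0.09029073 0.04939104] 105.73365760310102
```

View pics/w6.png

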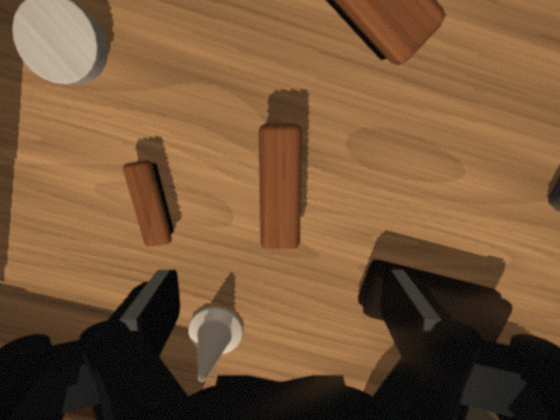

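This is the middle-sized brush in the wrist view at (280,186), 126 x 40 mm, with the small one at (148,204) and the large one at top right. I'll check finger clearance to the glasses case and cone.

```bash
python3 -c "
from h import *
s=load('w6');st=s['st']
delta([.4643,.3528,.033],tooldown(np.radians(107)),st)
Rt=tooldown(np.radians(107))
for uv,z in (((375,262),.042),((362,300),.042),((240,320),0.0),((215,310),0.),((205,378),.086)):
  w=ray(s,[uv],z,st)[0]; print(uv,w.round(3),(Rt.T@(w-[.4643,.3528,.033])*1000).round())
"
```

```text
pos [0.4606 0.3518 0.2472] shift(tool mm) [ -4.8   0.3 214.2] turn deg [-0.11 -0.25 -0.82]
(375, 262) [0.511 0.47  0.042] [-79.  99.  -9.]
(362, 300) [0.557 0.473 0.042] [-124.   87.   -9.]
(240, 320) [0.648 0.354 0.   ] [-176.  -52.   33.]
(215, 310) [0.643 0.321 0.   ] [-161.  -83.   33.]
(205, 378) [0.663 0.332 0.086] [-184.  -78.  -53.]
```

Emit:
{"fn": "move_arm", "kwargs": {"motion": [{"tx": -0.005,"ty": 0,"tz": 0.035,"ax": 0,"ay": 0,"az": -0.8,"hand": 1},{"tx": 0,"ty": 0,"tz": 0.035,"ax": 0,"ay": 0,"az": 0,"hand": 1},{"tx": 0,"ty": 0,"tz": 0.035,"ax": 0,"ay": 0,"az": 0,"hand": 1},{"tx": 0,"ty": 0,"tz": 0.035,"ax": 0,"ay": 0,"az": 0,"hand": 1},{"tx": 0,"ty": 0,"tz": 0.03,"ax": 0,"ay": 0,"az": 0,"hand": 1},{"tx": 0,"ty": 0,"tz": 0.025,"ax": 0,"ay": 0,"az": 0,"hand": 1},{"tx": 0,"ty": 0,"tz": 0.018,"ax": 0,"ay": 0,"az": 0,"hand": 1},{"tx": 0,"ty": 0,"tz": 0,"ax": 0,"ay": 0,"az": 0,"hand": 1},{"tx": 0,"ty": 0,"tz": 0,"ax": 0,"ay": 0,"az": 0,"hand": 1}]}}

```text
time: 9.02
eef_pos: [0.4655, 0.3533, 0.035]
orientation: [0.466, -3.104, 0.003]
force: [-0.6, -0.6, 0.8]
opening: 0.0852
```

```bash
python3 -c "
from h import *
s,st=shot('wrist','w7');print(st['force'])
delta([.4643,.3528,.033],tooldown(np.radians(107)),st)"
```

```text
[-0.55963168 -0.60402879  0.80664071]
pos [0.4655 0.3533 0.035 ] shift(tool mm) [ 1.3 -0.1  2. ] turn deg [-0.1  -0.19  0.08]
```

View pics/w7.png

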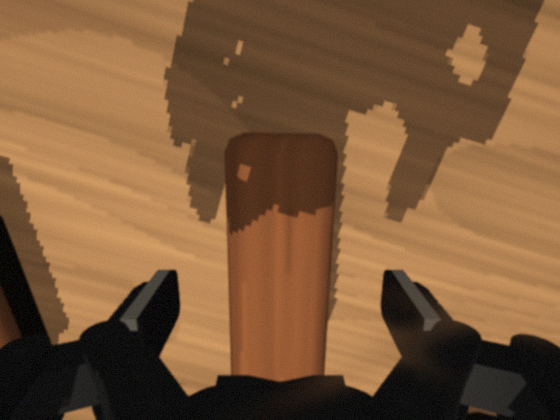

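The brush (225–337 px wide) is centred between the fingers. I'll grip it and lift.

Emit:
{"fn": "move_arm", "kwargs": {"motion": [{"tx": 0,"ty": 0,"tz": 0,"ax": 0,"ay": 0,"az": 0,"hand": 0},{"tx": 0,"ty": 0,"tz": 0,"ax": 0,"ay": 0,"az": 0,"hand": 0},{"tx": 0,"ty": 0,"tz": 0,"ax": 0,"ay": 0,"az": 0,"hand": 0},{"tx": 0,"ty": 0,"tz": 0,"ax": 0,"ay": 0,"az": 0,"hand": 0},{"tx": 0,"ty": 0,"tz": 0,"ax": 0,"ay": 0,"az": 0,"hand": 0},{"tx": 0,"ty": 0,"tz": 0,"ax": 0,"ay": 0,"az": 0,"hand": 0},{"tx": 0,"ty": 0,"tz": 0,"ax": 0,"ay": 0,"az": 0,"hand": 0},{"tx": 0,"ty": 0,"tz": 0,"ax": 0,"ay": 0,"az": 0,"hand": 0}], "grip_force": 40}}

```text
time: 9.73
eef_pos: [0.4675, 0.3547, 0.0378]
orientation: [-0.468, 3.104, 0.002]
force: [-1.2, -0.1, 5.7]
opening: 0.0409
```

Emit:
{"fn": "move_arm", "kwargs": {"motion": [{"tx": 0,"ty": 0,"tz": -0.015,"ax": 0,"ay": 0,"az": 0,"hand": 0},{"tx": 0,"ty": 0,"tz": -0.03,"ax": 0,"ay": 0,"az": 0,"hand": 0},{"tx": 0,"ty": 0,"tz": -0.035,"ax": 0,"ay": 0,"az": 0,"hand": 0},{"tx": 0,"ty": 0,"tz": -0.035,"ax": 0,"ay": 0,"az": 0,"hand": 0},{"tx": 0,"ty": 0,"tz": -0.035,"ax": 0,"ay": 0,"az": 0,"hand": 0},{"tx": 0,"ty": 0,"tz": -0.035,"ax": 0,"ay": 0,"az": 0,"hand": 0},{"tx": 0,"ty": 0,"tz": -0.035,"ax": 0,"ay": 0,"az": 0,"hand": 0},{"tx": 0,"ty": 0,"tz": -0.035,"ax": 0,"ay": 0,"az": 0,"hand": 0},{"tx": 0,"ty": 0,"tz": -0.035,"ax": 0,"ay": 0,"az": 0,"hand": 0},{"tx": 0,"ty": 0,"tz": -0.035,"ax": 0,"ay": 0,"az": 0,"hand": 0},{"tx": 0,"ty": 0,"tz": -0.035,"ax": 0,"ay": 0,"az": 0,"hand": 0},{"tx": 0,"ty": 0,"tz": -0.02,"ax": 0,"ay": 0,"az": 0,"hand": 0},{"tx": 0,"ty": 0,"tz": 0,"ax": 0,"ay": 0,"az": 0,"hand": 0}]}}

```text
time: 10.82
eef_pos: [0.4677, 0.3549, 0.4216]
orientation: [-0.467, 3.098, 0.008]
force: [0.5, 0.3, -0.1]
opening: 0.0411
```

```bash
python3 -c "
from h import *
s,st=shot('wrist','w8');print(st['force'],st['opening'])
delta(u2w([-.06,0,.42]),tooldown(UY),st)"
```

```text
[ 0.50682916  0.2651653  -0.09323169] 0.041122240876412156
pos [0.4677 0.3549 0.4216] shift(tool mm) [  67.6 -413.9   -0.5] turn deg [ 0.6   0.24 96.05]
```

View pics/w8.png

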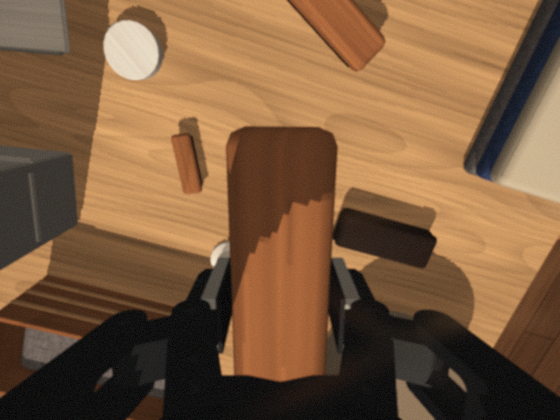

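The brush is held (opening 41 mm) with its end at v=128. I'll check how it sits in the hand and carry it to the unit.

```bash
cat >> h.py <<'E'
TAU=np.radians(30)
def wp(U,d,tau=TAU,k=.038):
    u=np.array([np.cos(tau),0,np.sin(tau)]);w=np.array([np.sin(tau),0,-np.cos(tau)])
    return u2w(np.array([0,0,.212])+U*u+(d-k)*w)
E
python3 -c "
from h import *
s=load('w8');st=s['st']
H=s['hand_eye'];n=undist(s,[[282,128],[228,150],[334,150]]);d=np.c_[n,np.ones(3)]@H[:3,:3].T
for zt in(-.004,0,.004): print(zt,((H[:3,3]+d*((zt-H[2,3])/d[:,2])[:,None])*1000).round(1).tolist())
delta(u2w([-.09,0,.42]),tooldown(UY),st)
delta(wp(.015,-.14),tooldown(UY,TAU),st)"
```

```text
-0.004 [[66.8, 0.9, -4.0], [59.3, -18.0, -4.0], [59.3, 19.1, -4.0]]
0 [[66.5, 0.9, 0.0], [58.8, -18.6, 0.0], [58.8, 19.7, 0.0]]
0.004 [[66.3, 1.0, 4.0], [58.3, -19.2, 4.0], [58.3, 20.4, 4.0]]
pos [0.4677 0.3549 0.4216] shift(tool mm) [  97.5 -410.8   -0.7] turn deg [ 0.6   0.24 96.05]
pos [0.4677 0.3549 0.4216] shift(tool mm) [  84.  -412.4   45.7] turn deg [-21.97 -24.84  93.64]
```

Emit:
{"fn": "move_arm", "kwargs": {"motion": [{"tx": 0.008,"ty": -0.034,"tz": 0,"ax": 0,"ay": 0,"az": 0,"hand": 0},{"tx": 0.008,"ty": -0.034,"tz": 0,"ax": 0,"ay": 0,"az": 0,"hand": 0},{"tx": 0.008,"ty": -0.034,"tz": 0,"ax": 0,"ay": 0,"az": 0,"hand": 0},{"tx": 0.008,"ty": -0.034,"tz": 0,"ax": 0,"ay": 0,"az": 0,"hand": 0},{"tx": 0.008,"ty": -0.034,"tz": 0,"ax": 0,"ay": 0,"az": 0,"hand": 0},{"tx": 0.008,"ty": -0.034,"tz": 0,"ax": 0,"ay": 0,"az": 0,"hand": 0},{"tx": 0.008,"ty": -0.034,"tz": 0,"ax": 0,"ay": 0,"az": 0,"hand": 0},{"tx": 0.008,"ty": -0.034,"tz": 0,"ax": 0,"ay": 0,"az": 0,"hand": 0},{"tx": 0.008,"ty": -0.034,"tz": 0,"ax": 0,"ay": 0,"az": 0,"hand": 0},{"tx": 0.008,"ty": -0.034,"tz": 0,"ax": 0,"ay": 0,"az": 0,"hand": 0},{"tx": 0.008,"ty": -0.034,"tz": 0,"ax": 0,"ay": 0,"az": 0,"hand": 0},{"tx": 0.008,"ty": -0.034,"tz": 0,"ax": 0,"ay": 0,"az": 0,"hand": 0}]}}

```text
time: 11.87
eef_pos: [0.4939, -0.0654, 0.4139]
orientation: [0.468, -3.102, -0.002]
force: [0.4, 0.2, -1.5]
opening: 0.0411
```

Emit:
{"fn": "move_arm", "kwargs": {"motion": [{"tx": 0,"ty": 0,"tz": 0,"ax": 0,"ay": 0,"az": 6.4,"hand": 0},{"tx": 0,"ty": 0,"tz": 0,"ax": 0,"ay": 0,"az": 6.4,"hand": 0},{"tx": 0,"ty": 0,"tz": 0,"ax": 0,"ay": 0,"az": 6.4,"hand": 0},{"tx": 0,"ty": 0,"tz": 0,"ax": 0,"ay": 0,"az": 6.4,"hand": 0},{"tx": 0,"ty": 0,"tz": 0,"ax": 0,"ay": 0,"az": 6.4,"hand": 0},{"tx": 0,"ty": 0,"tz": 0,"ax": 0,"ay": 0,"az": 6.4,"hand": 0},{"tx": 0,"ty": 0,"tz": 0,"ax": 0,"ay": 0,"az": 6.4,"hand": 0},{"tx": 0,"ty": 0,"tz": 0,"ax": 0,"ay": 0,"az": 6.4,"hand": 0},{"tx": 0,"ty": 0,"tz": 0,"ax": 0,"ay": 0,"az": 6.4,"hand": 0},{"tx": 0,"ty": 0,"tz": 0,"ax": 0,"ay": 0,"az": 6.4,"hand": 0},{"tx": 0,"ty": 0,"tz": 0,"ax": 0,"ay": 0,"az": 6.4,"hand": 0},{"tx": 0,"ty": 0,"tz": 0,"ax": 0,"ay": 0,"az": 6.4,"hand": 0},{"tx": 0,"ty": 0,"tz": 0,"ax": 0,"ay": 0,"az": 6.4,"hand": 0},{"tx": 0,"ty": 0,"tz": 0,"ax": 0,"ay": 0,"az": 6.4,"hand": 0},{"tx": 0,"ty": 0,"tz": 0,"ax": 0,"ay": 0,"az": 6.4,"hand": 0},{"tx": 0,"ty": 0,"tz": 0,"ax": 0,"ay": 0,"az": 0,"hand": 0}]}}

```text
time: 13.2
eef_pos: [0.4942, -0.0637, 0.4139]
orientation: [-1.995, -2.422, 0.004]
force: [-0.2, -0.3, -2.2]
opening: 0.041
```

Emit:
{"fn": "move_arm", "kwargs": {"motion": [{"tx": 0,"ty": 0,"tz": 0,"ax": -6,"ay": 0,"az": 0,"hand": 0},{"tx": 0,"ty": 0,"tz": 0,"ax": -6,"ay": 0,"az": 0,"hand": 0},{"tx": 0,"ty": 0,"tz": 0,"ax": -6,"ay": 0,"az": 0,"hand": 0},{"tx": 0,"ty": 0,"tz": 0,"ax": -6,"ay": 0,"az": 0,"hand": 0},{"tx": 0,"ty": 0,"tz": 0,"ax": -6,"ay": 0,"az": 0,"hand": 0},{"tx": 0,"ty": 0,"tz": 0,"ax": 0,"ay": 0,"az": 0,"hand": 0},{"tx": 0,"ty": 0,"tz": 0,"ax": 0,"ay": 0,"az": 0,"hand": 0}]}}

```text
time: 13.78
eef_pos: [0.4928, -0.064, 0.4141]
orientation: [1.75, 2.132, 0.567]
force: [0.2, 0.1, -0.9]
opening: 0.041
```

```bash
python3 -c "
from h import *
s,st=shot('wrist','w9');print(st['joints'].round(2),st['opening'],st['force'])
for U,d in ((.015,-.14),(.015,-.04),(.03,-.03),(.03,-.018)): delta(wp(U,d),tooldown(UY,TAU),st)
shot('scene','s9')
for th in (.6,.7,.8,.9,1):
  print(th,proj(s,u2w([-.092*np.sin(th),.089,.212+.092*np.cos(th)]),st).round())
a=cv2.imread('pics/w9.png');b=cv2.imread('pics/s9.png')[130:340,120:400]
cv2.imwrite('pics/s9c.png',cv2.resize(b,None,fx=2.8,fy=2.8))
"
```

```text
[-0.45 -0.23  0.54  1.76 -0.04  1.09  0.32] 0.040975275775183416 [ 0.22708165  0.05048854 -0.93474364]
pos [ 0.4928 -0.064   0.4141] shift(tool mm) [-3.  -5.9 43.2] turn deg [-0.27 -0.15  0.09]
pos [ 0.4928 -0.064   0.4141] shift(tool mm) [ -3.2  -5.4 143.2] turn deg [-0.27 -0.15  0.09]
pos [ 0.4928 -0.064   0.4141] shift(tool mm) [ -3.3   9.6 153.1] turn deg [-0.27 -0.15  0.09]
pos [ 0.4928 -0.064   0.4141] shift(tool mm) [ -3.3   9.7 165.1] turn deg [-0.27 -0.15  0.09]
0.6 [[241.  88.]]
0.7 [[229.  88.]]
0.8 [[216.  89.]]
0.9 [[205.  89.]]
1 [[195.  89.]]
```

View pics/w9.png

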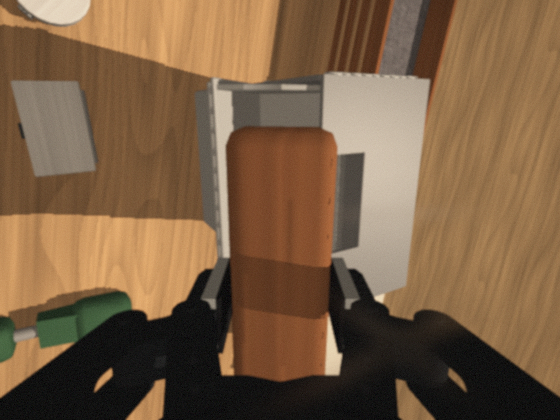

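View pics/s9c.png

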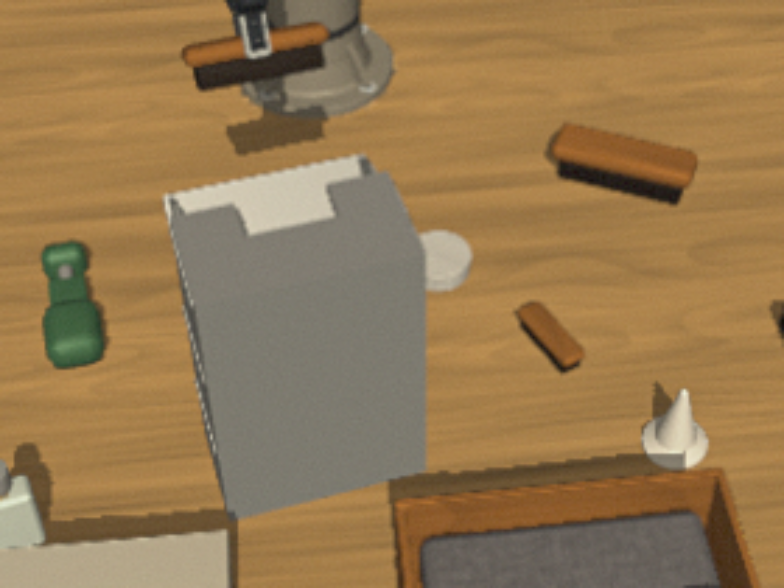

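The bin lip is at u≈217 (about 0.79 rad), with the brush aligned above the opening. I'll lower it part-way.

Emit:
{"fn": "move_arm", "kwargs": {"motion": [{"tx": -0.003,"ty": -0.006,"tz": 0,"ax": 0,"ay": 0,"az": 0,"hand": 0},{"tx": 0,"ty": 0,"tz": 0.02,"ax": 0,"ay": 0,"az": 0,"hand": 0},{"tx": 0,"ty": 0,"tz": 0.02,"ax": 0,"ay": 0,"az": 0,"hand": 0},{"tx": 0,"ty": 0,"tz": 0.02,"ax": 0,"ay": 0,"az": 0,"hand": 0},{"tx": 0,"ty": 0,"tz": 0.015,"ax": 0,"ay": 0,"az": 0,"hand": 0},{"tx": 0,"ty": 0,"tz": 0.01,"ax": 0,"ay": 0,"az": 0,"hand": 0},{"tx": 0,"ty": 0,"tz": 0,"ax": 0,"ay": 0,"az": 0,"hand": 0},{"tx": 0,"ty": 0,"tz": 0,"ax": 0,"ay": 0,"az": 0,"hand": 0}]}}

```text
time: 14.55
eef_pos: [0.5329, -0.0598, 0.3396]
orientation: [1.748, 2.127, 0.567]
force: [0.1, 0.3, -0.3]
opening: 0.0411
```

```bash
python3 -c "
from h import *
s,st=shot('wrist','w10');print(st['joints'].round(2),st['opening'],st['force'])
for U,d in ((.015,-.04),(.03,-.03),(.03,-.018)): delta(wp(U,d),tooldown(UY,TAU),st)
for th in (.6,.7,.8,.9,1):
  print(th,proj(s,u2w([-.092*np.sin(th),.089,.212+.092*np.cos(th)]),st).round())
"
```

```text
[-0.47 -0.12  0.61  1.86 -0.13  0.89  0.41] 0.041106593525057925 [ 0.10163511  0.2703993  -0.25619439]
pos [ 0.5329 -0.0598  0.3396] shift(tool mm) [ 0.8 -3.5 58.6] turn deg [-0.08  0.04  0.08]
pos [ 0.5329 -0.0598  0.3396] shift(tool mm) [ 0.8 11.5 68.6] turn deg [-0.08  0.04  0.08]
pos [ 0.5329 -0.0598  0.3396] shift(tool mm) [ 0.8 11.6 80.6] turn deg [-0.08  0.04  0.08]
0.6 [[226.  70.]]
0.7 [[206.  70.]]
0.8 [[188.  70.]]
0.9 [[171.  71.]]
1 [[156.  71.]]
```

View pics/w10.png

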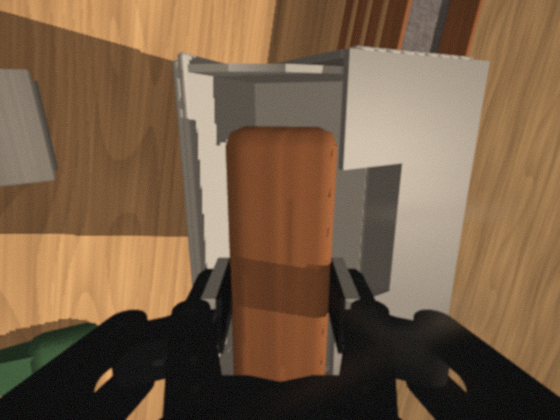

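The brush fits between the lip (188) and the roof edge (343). I'll continue down to about 20 mm above the final depth, then shift back under the roof edge.

Emit:
{"fn": "move_arm", "kwargs": {"motion": [{"tx": 0.001,"ty": -0.003,"tz": 0.01,"ax": 0,"ay": 0,"az": 0,"hand": 0},{"tx": 0,"ty": 0,"tz": 0.012,"ax": 0,"ay": 0,"az": 0,"hand": 0},{"tx": 0,"ty": 0,"tz": 0.012,"ax": 0,"ay": 0,"az": 0,"hand": 0},{"tx": 0,"ty": 0,"tz": 0.012,"ax": 0,"ay": 0,"az": 0,"hand": 0},{"tx": 0,"ty": 0,"tz": 0.012,"ax": 0,"ay": 0,"az": 0,"hand": 0},{"tx": 0,"ty": 0,"tz": 0,"ax": 0,"ay": 0,"az": 0,"hand": 0},{"tx": 0,"ty": 0.005,"tz": 0.003,"ax": 0,"ay": 0,"az": 0,"hand": 0},{"tx": 0,"ty": 0.005,"tz": 0.003,"ax": 0,"ay": 0,"az": 0,"hand": 0},{"tx": 0,"ty": 0.004,"tz": 0.003,"ax": 0,"ay": 0,"az": 0,"hand": 0},{"tx": 0,"ty": 0,"tz": 0,"ax": 0,"ay": 0,"az": 0,"hand": 0},{"tx": 0,"ty": 0,"tz": 0,"ax": 0,"ay": 0,"az": 0,"hand": 0}]}}

```text
time: 15.52
eef_pos: [0.5748, -0.0504, 0.2877]
orientation: [1.748, 2.126, 0.57]
force: [-0.3, -0.3, -1.2]
opening: 0.0409
```

```bash
python3 -c "
from h import *
s,st=shot('wrist','w11');print(st['joints'].round(2),st['opening'],st['force'])
for U,d in ((.03,-.03),(.03,-.018)): delta(wp(U,d),tooldown(UY,TAU),st)
for th in (.6,.7,.8,.9,1):
  print(th,proj(s,u2w([-.092*np.sin(th),.089,.212+.092*np.cos(th)]),st).round())
"
```

```text
[-0.47  0.02  0.65  1.88 -0.28  0.77  0.53] 0.04088971359356821 [-0.28099861 -0.33808567 -1.24040571]
pos [ 0.5748 -0.0504  0.2877] shift(tool mm) [-0.4  0.2  2.2] turn deg [ 0.03 -0.01  0.07]
pos [ 0.5748 -0.0504  0.2877] shift(tool mm) [-0.4  0.2 14.2] turn deg [ 0.03 -0.01  0.07]
0.6 [[148.  49.]]
0.7 [[117.  50.]]
0.8 [[88. 51.]]
0.9 [[63. 52.]]
1 [[42. 53.]]
```

View pics/w11.png

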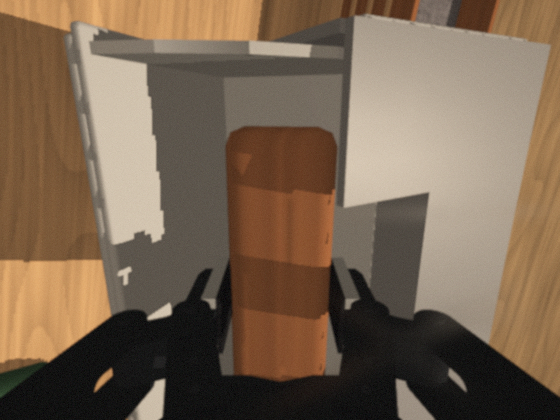

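No contact so far, and the bin is still at about 0.79 rad. I'll lower the last 13 mm and check the force.

Emit:
{"fn": "move_arm", "kwargs": {"motion": [{"tx": 0,"ty": 0,"tz": 0.004,"ax": 0,"ay": 0,"az": 0,"hand": 0},{"tx": 0,"ty": 0,"tz": 0.004,"ax": 0,"ay": 0,"az": 0,"hand": 0},{"tx": 0,"ty": 0,"tz": 0.004,"ax": 0,"ay": 0,"az": 0,"hand": 0},{"tx": 0,"ty": 0,"tz": 0.001,"ax": 0,"ay": 0,"az": 0,"hand": 0},{"tx": 0,"ty": 0,"tz": 0,"ax": 0,"ay": 0,"az": 0,"hand": 0},{"tx": 0,"ty": 0,"tz": 0,"ax": 0,"ay": 0,"az": 0,"hand": 0}]}}

```text
time: 16.07
eef_pos: [0.5806, -0.0492, 0.2757]
orientation: [1.749, 2.127, 0.569]
force: [-0.4, 0.4, -1.6]
opening: 0.0408
```

Emit:
{"fn": "move_arm", "kwargs": {"motion": [{"tx": 0,"ty": 0,"tz": 0.003,"ax": 0,"ay": 0,"az": 0,"hand": 0},{"tx": 0,"ty": 0,"tz": 0,"ax": 0,"ay": 0,"az": 0,"hand": 0},{"tx": 0,"ty": 0,"tz": 0,"ax": 0,"ay": 0,"az": 0,"hand": 0.52},{"tx": 0,"ty": 0,"tz": 0,"ax": 0,"ay": 0,"az": 0,"hand": 0.56},{"tx": 0,"ty": 0,"tz": 0,"ax": 0,"ay": 0,"az": 0,"hand": 0.6},{"tx": 0,"ty": 0,"tz": 0,"ax": 0,"ay": 0,"az": 0,"hand": 0.6},{"tx": 0,"ty": 0,"tz": 0,"ax": 0,"ay": 0,"az": 0,"hand": 0.6},{"tx": 0,"ty": 0,"tz": 0,"ax": 0,"ay": 0,"az": 0,"hand": 0.6}]}}

```text
time: 16.73
eef_pos: [0.5813, -0.0491, 0.2731]
orientation: [1.75, 2.128, 0.569]
force: [-5.8, -0.7, 3.0]
opening: 0.0511
```

```bash
python3 -c "
from h import *
s,st=shot('wrist','w12');print(st['opening'],st['force'])
for th in (.6,.7,.8,.9,1):
  print(th,proj(s,u2w([-.092*np.sin(th),.089,.212+.092*np.cos(th)]),st).round())
"
```

```text
0.05113001973932491 [-5.83440932 -0.73522873  3.03907297]
0.6 [[129.  38.]]
0.7 [[92. 39.]]
0.8 [[58. 40.]]
0.9 [[30. 42.]]
1 [[ 7. 44.]]
```

View pics/w12.png

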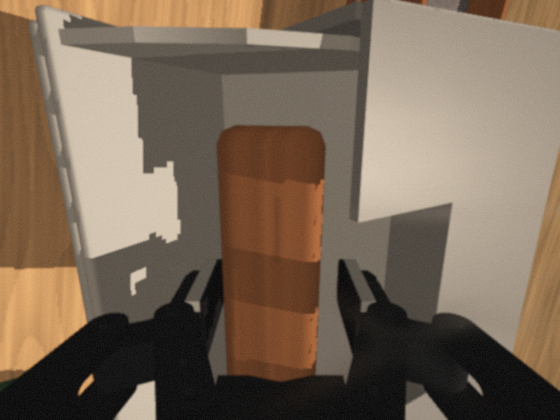

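The brush is free and lying in the bin. A 6 N force suggests the back finger touches the back wall, so I'll narrow slightly and then withdraw straight out.

Emit:
{"fn": "move_arm", "kwargs": {"motion": [{"tx": 0,"ty": 0,"tz": 0,"ax": 0,"ay": 0,"az": 0,"hand": 0.56},{"tx": 0,"ty": 0,"tz": 0,"ax": 0,"ay": 0,"az": 0,"hand": 0.56},{"tx": 0,"ty": 0,"tz": -0.006,"ax": 0,"ay": 0,"az": 0,"hand": 0.56},{"tx": 0,"ty": 0,"tz": -0.008,"ax": 0,"ay": 0,"az": 0,"hand": 0.56},{"tx": 0,"ty": 0,"tz": -0.01,"ax": 0,"ay": 0,"az": 0,"hand": 0.56}]}}

```text
time: 17.2
eef_pos: [0.5707, -0.0511, 0.295]
orientation: [1.747, 2.125, 0.571]
force: [0.2, 0.3, 0.5]
opening: 0.0479
```

```bash
python3 -c "
from h import *
s,st=shot('wrist','w13');print(st['opening'],st['force'])
for th in (.6,.7,.8,.9,1):
  print(th,proj(s,u2w([-.092*np.sin(th),.089,.212+.092*np.cos(th)]),st).round())
"
```

```text
0.0478559488223406 [0.24433074 0.33645557 0.47754797]
0.6 [[158.  54.]]
0.7 [[129.  54.]]
0.8 [[102.  55.]]
0.9 [[79. 56.]]
1 [[59. 58.]]
```

View pics/w13.png

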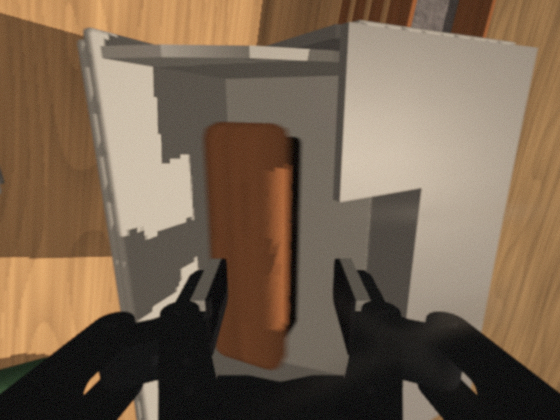

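The brush lies in the bin, released and lengthwise, with zero force. I'll retreat fully and close the fingers once clear.

Emit:
{"fn": "move_arm", "kwargs": {"motion": [{"tx": 0,"ty": 0,"tz": -0.015,"ax": 0,"ay": 0,"az": 0,"hand": 0.56},{"tx": 0,"ty": 0,"tz": -0.02,"ax": 0,"ay": 0,"az": 0,"hand": 0.56},{"tx": 0,"ty": 0,"tz": -0.025,"ax": 0,"ay": 0,"az": 0,"hand": 0.56},{"tx": 0,"ty": 0,"tz": -0.025,"ax": 0,"ay": 0,"az": 0,"hand": 0.56},{"tx": 0,"ty": 0,"tz": -0.025,"ax": 0,"ay": 0,"az": 0,"hand": 0},{"tx": 0,"ty": 0,"tz": 0,"ax": 0,"ay": 0,"az": 0,"hand": 0},{"tx": 0,"ty": 0,"tz": 0,"ax": 0,"ay": 0,"az": 0,"hand": 0},{"tx": 0,"ty": 0,"tz": 0,"ax": 0,"ay": 0,"az": 0,"hand": 0}]}}

```text
time: 17.92
eef_pos: [0.5165, -0.0616, 0.3894]
orientation: [1.748, 2.126, 0.571]
force: [-0.6, 0.3, -0.7]
opening: 0.0007
```

```bash
python3 -c "
from h import *
s,st=shot('wrist','w14');print(st['joints'].round(2),st['opening'],st['force'])
for th in (.6,.7,.8,.9,1):
  print(th,proj(s,u2w([-.092*np.sin(th),.089,.212+.092*np.cos(th)]),st).round())
delta(u2w([-.105,0,.36]),tooldown(UY),st)
delta(u2w([-.105,0,.272]),tooldown(UY),st)
"
```

```text
[-0.48 -0.18  0.59  1.78 -0.07  1.01  0.35] 0.0006873156492460468 [-0.55517426  0.34372026 -0.73655975]
0.6 [[221.  81.]]
0.7 [[206.  81.]]
0.8 [[192.  81.]]
0.9 [[179.  82.]]
1 [[167.  82.]]
pos [ 0.5165 -0.0616  0.3894] shift(tool mm) [ -0.6 -46.1   7.3] turn deg [ 3.004e+01 -3.000e-02  6.000e-02]
pos [ 0.5165 -0.0616  0.3894] shift(tool mm) [ -0.6 -90.2  83.4] turn deg [ 3.004e+01 -3.000e-02  6.000e-02]
```

View pics/w14.png

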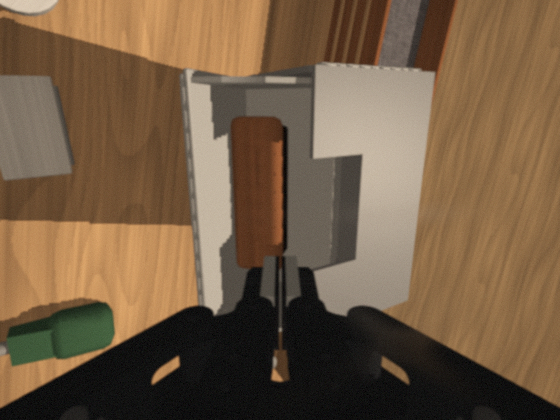

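Emit:
{"fn": "move_arm", "kwargs": {"motion": [{"tx": 0,"ty": 0,"tz": 0,"ax": 6,"ay": 0,"az": 0,"hand": 0},{"tx": 0,"ty": 0,"tz": 0,"ax": 6,"ay": 0,"az": 0,"hand": 0},{"tx": 0,"ty": 0,"tz": 0,"ax": 6,"ay": 0,"az": 0,"hand": 0},{"tx": 0,"ty": 0,"tz": 0,"ax": 6,"ay": 0,"az": 0,"hand": 0},{"tx": 0,"ty": 0,"tz": 0,"ax": 6,"ay": 0,"az": 0,"hand": 0},{"tx": 0,"ty": -0.02,"tz": 0,"ax": 0,"ay": 0,"az": 0,"hand": 0},{"tx": 0,"ty": -0.02,"tz": 0,"ax": 0,"ay": 0,"az": 0,"hand": 0},{"tx": 0,"ty": 0,"tz": 0,"ax": 0,"ay": 0,"az": 0,"hand": 0},{"tx": 0,"ty": 0,"tz": 0.03,"ax": 0,"ay": 0,"az": 0,"hand": 0},{"tx": 0,"ty": 0,"tz": 0.03,"ax": 0,"ay": 0,"az": 0,"hand": 0},{"tx": 0,"ty": 0,"tz": 0.03,"ax": 0,"ay": 0,"az": 0,"hand": 0},{"tx": 0,"ty": 0,"tz": 0.02,"ax": 0,"ay": 0,"az": 0,"hand": 0},{"tx": 0,"ty": 0,"tz": 0,"ax": 0,"ay": 0,"az": 0,"hand": 0},{"tx": 0,"ty": 0,"tz": 0,"ax": 0,"ay": 0,"az": 0,"hand": 0}]}}

```text
time: 19.13
eef_pos: [0.4766, -0.0692, 0.2784]
orientation: [-1.994, -2.425, 0.002]
force: [0.4, -0.3, 1.4]
opening: 0.0002
```

```bash
python3 -c "
from h import *
s,st=shot('wrist','w15');print(st['joints'].round(2),st['opening'],st['force'])
delta(u2w([-.02,0,.279]),tooldown(UY),st)
"
```

```text
[-0.46  0.17  0.66  1.65 -0.11  1.36  0.42] 0.00019785226434891823 [ 0.42698015 -0.26385906  1.39151678]
pos [ 0.4766 -0.0692  0.2784] shift(tool mm) [-1.  89.3 -0.9] turn deg [-0.15 -0.04  0.06]
```

View pics/w15.png

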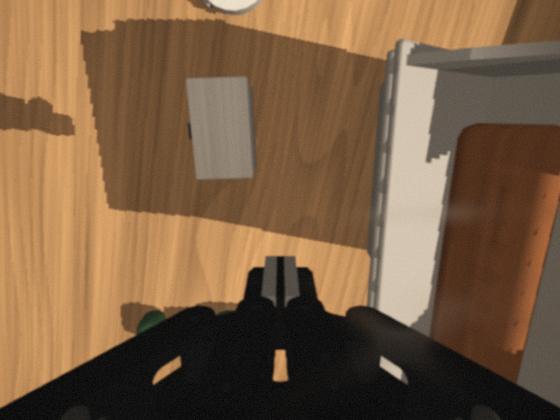

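The fingers are in front of the panel (lip at about u=390). I'm pushing slowly.

Emit:
{"fn": "move_arm", "kwargs": {"motion": [{"tx": 0,"ty": 0.007,"tz": 0,"ax": 0,"ay": 0,"az": 0,"hand": 0},{"tx": 0,"ty": 0.007,"tz": 0,"ax": 0,"ay": 0,"az": 0,"hand": 0},{"tx": 0,"ty": 0.006,"tz": 0,"ax": 0,"ay": 0,"az": 0,"hand": 0},{"tx": 0,"ty": 0.005,"tz": 0,"ax": 0,"ay": 0,"az": 0,"hand": 0},{"tx": 0,"ty": 0.005,"tz": 0,"ax": 0,"ay": 0,"az": 0,"hand": 0},{"tx": 0,"ty": 0.005,"tz": 0,"ax": 0,"ay": 0,"az": 0,"hand": 0},{"tx": 0,"ty": 0.005,"tz": 0,"ax": 0,"ay": 0,"az": 0,"hand": 0},{"tx": 0,"ty": 0.005,"tz": 0,"ax": 0,"ay": 0,"az": 0,"hand": 0},{"tx": 0,"ty": 0.005,"tz": 0,"ax": 0,"ay": 0,"az": 0,"hand": 0},{"tx": 0,"ty": 0,"tz": 0,"ax": 0,"ay": 0,"az": 0,"hand": 0}]}}

```text
time: 20.02
eef_pos: [0.5056, -0.0642, 0.2806]
orientation: [-1.979, -2.389, 0.045]
force: [-50.6, -0.6, 37.1]
opening: -0.0001
```

```bash
python3 -c "
from h import *
s,st=shot('wrist','w16');print(st['force'])
delta(u2w([-.02,0,.279]),tooldown(UY),st)
for th in (0,.2,.4,.6,.8):
  print(th,proj(s,u2w([-.092*np.sin(th),.089,.212+.092*np.cos(th)]),st).round())
"
```

```text
[-50.55944327  -0.55011112  37.124552  ]
pos [ 0.5056 -0.0642  0.2806] shift(tool mm) [ 0.2 59.8 -1.3] turn deg [-2.73 -0.68 -0.37]
0 [[584.  40.]]
0.2 [[505.  44.]]
0.4 [[430.  49.]]
0.6 [[367.  55.]]
0.8 [[319.  61.]]
```

View pics/w16.png

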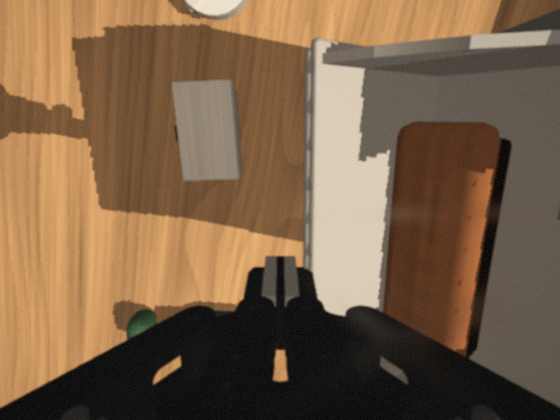

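The finger's sloped back is wedging on the rim: 50 N forward with 37 N up. Backing off at once.

Emit:
{"fn": "move_arm", "kwargs": {"motion": [{"tx": 0,"ty": -0.012,"tz": 0,"ax": 0,"ay": 0,"az": 0,"hand": 0},{"tx": 0,"ty": -0.015,"tz": 0,"ax": 0,"ay": 0,"az": 0,"hand": 0},{"tx": 0,"ty": -0.02,"tz": 0,"ax": 0,"ay": 0,"az": 0,"hand": 0},{"tx": 0,"ty": -0.02,"tz": 0,"ax": 0,"ay": 0,"az": 0,"hand": 0},{"tx": 0,"ty": 0,"tz": 0,"ax": 0,"ay": 0,"az": 0,"hand": 0},{"tx": 0,"ty": 0,"tz": 0,"ax": 0,"ay": 0,"az": 0,"hand": 0}]}}

```text
time: 20.57
eef_pos: [0.4606, -0.073, 0.2799]
orientation: [1.996, 2.426, 0.003]
force: [-0.7, 0.7, -0.5]
opening: 0.0
```

```bash
python3 -c "
from h import *
s,st=shot('wrist','w17');print(st['force'],st['joints'].round(2))
for th in (.6,.7,.8,.9,1):
  print(th,proj(s,u2w([-.092*np.sin(th),.089,.212+.092*np.cos(th)]),st).round())
tau=np.radians(35);Rt=tooldown(UY,tau)
# tip target: unit hinge-rel
for tx,tz in ((-.085,.04),):
  tip=u2w([tx,0,.212+tz]); delta(tip-.017*Rt[:,2],Rt,st)
delta(u2w([-.12,0,.279]),tooldown(UY),st)
"
```

```text
[-0.69719203  0.70751724 -0.4637293 ] [-0.47  0.13  0.67  1.69 -0.08  1.35  0.41]
0.6 [[519.  54.]]
0.7 [[484.  57.]]
0.8 [[454.  60.]]
0.9 [[428.  63.]]
1 [[406.  65.]]
pos [ 0.4606 -0.073   0.2799] shift(tool mm) [-0.2 30.9 14.1] turn deg [-34.89  -0.04  -0.  ]
pos [ 0.4606 -0.073   0.2799] shift(tool mm) [-0.2  5.7  0.9] turn deg [ 0.11 -0.04  0.01]
```

View pics/w17.png

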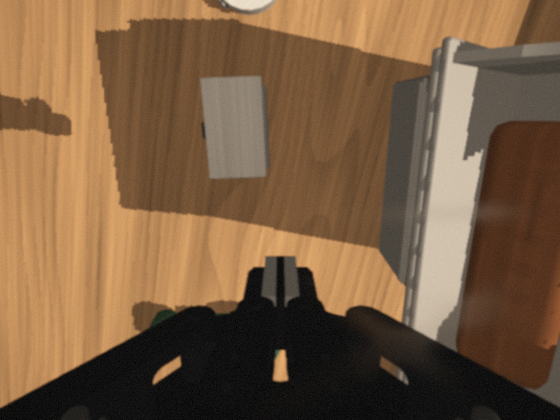

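The bin is undisturbed at about 0.83 rad. I'll turn the fingers 90° so their flat side faces the rim, and follow the lip's arc instead of pushing straight.

Emit:
{"fn": "move_arm", "kwargs": {"motion": [{"tx": 0,"ty": 0,"tz": 0.008,"ax": 0,"ay": 0,"az": -6.5,"hand": 0},{"tx": 0,"ty": 0,"tz": 0.008,"ax": 0,"ay": 0,"az": -6.5,"hand": 0},{"tx": 0,"ty": 0,"tz": 0,"ax": 0,"ay": 0,"az": -6.5,"hand": 0},{"tx": 0,"ty": 0,"tz": 0,"ax": 0,"ay": 0,"az": -6.5,"hand": 0},{"tx": 0,"ty": 0,"tz": 0,"ax": 0,"ay": 0,"az": -6.5,"hand": 0},{"tx": 0,"ty": 0,"tz": 0,"ax": 0,"ay": 0,"az": -6.5,"hand": 0},{"tx": 0,"ty": 0,"tz": 0,"ax": 0,"ay": 0,"az": -6.5,"hand": 0},{"tx": 0,"ty": 0,"tz": 0,"ax": 0,"ay": 0,"az": -6.5,"hand": 0},{"tx": 0,"ty": 0,"tz": 0,"ax": 0,"ay": 0,"az": -6.5,"hand": 0},{"tx": 0,"ty": 0,"tz": 0,"ax": 0,"ay": 0,"az": -6.5,"hand": 0},{"tx": 0,"ty": 0,"tz": 0,"ax": 0,"ay": 0,"az": -6.5,"hand": 0},{"tx": 0,"ty": 0,"tz": 0,"ax": 0,"ay": 0,"az": -6.5,"hand": 0},{"tx": 0,"ty": 0,"tz": 0,"ax": 0,"ay": 0,"az": -6.5,"hand": 0},{"tx": 0,"ty": 0,"tz": 0,"ax": 0,"ay": 0,"az": -5.5,"hand": 0},{"tx": 0,"ty": 0,"tz": 0,"ax": 0,"ay": 0,"az": 0,"hand": 0},{"tx": 0,"ty": 0,"tz": 0,"ax": 0,"ay": 0,"az": 0,"hand": 0}]}}

```text
time: 21.95
eef_pos: [0.4614, -0.0726, 0.2632]
orientation: [-0.302, 3.127, -0.001]
force: [0.0, -0.1, -0.7]
opening: 0.0002
```

```bash
python3 -c "
from h import *
s,st=shot('wrist','w18');print(st['force'],st['joints'].round(2))
Rt=tooldown(UY+np.pi/2)
for x,z in ((-.084,.266),(-.069,.281),(-.053,.291),(-.036,.298),(-.018,.301)): delta(u2w([x,0,z]),Rt,st)
"
```

```text
[ 0.00161961 -0.07282953 -0.70829644] [-0.34  0.14  0.52  1.71 -0.07  1.31  1.96]
pos [ 0.4614 -0.0726  0.2632] shift(tool mm) [-40.9  -0.4  -2.8] turn deg [-0.02  0.   -0.07]
pos [ 0.4614 -0.0726  0.2632] shift(tool mm) [-55.9  -0.4 -17.8] turn deg [-0.02  0.   -0.07]
pos [ 0.4614 -0.0726  0.2632] shift(tool mm) [-71.9  -0.4 -27.8] turn deg [-0.02  0.   -0.07]
pos [ 0.4614 -0.0726  0.2632] shift(tool mm) [-88.9  -0.3 -34.8] turn deg [-0.02  0.   -0.07]
pos [ 0.4614 -0.0726  0.2632] shift(tool mm) [-106.9   -0.3  -37.8] turn deg [-0.02  0.   -0.07]
```

View pics/w18.png

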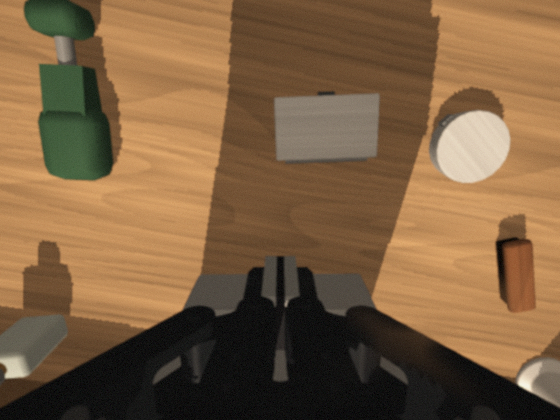

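Emit:
{"fn": "move_arm", "kwargs": {"motion": [{"tx": -0.01,"ty": 0,"tz": 0,"ax": 0,"ay": 0,"az": 0,"hand": 0},{"tx": -0.01,"ty": 0,"tz": 0,"ax": 0,"ay": 0,"az": 0,"hand": 0},{"tx": -0.01,"ty": 0,"tz": 0,"ax": 0,"ay": 0,"az": 0,"hand": 0},{"tx": -0.006,"ty": 0,"tz": 0,"ax": 0,"ay": 0,"az": 0,"hand": 0},{"tx": -0.004,"ty": 0,"tz": -0.002,"ax": 0,"ay": 0,"az": 0,"hand": 0},{"tx": -0.003,"ty": 0,"tz": -0.003,"ax": 0,"ay": 0,"az": 0,"hand": 0},{"tx": -0.003,"ty": 0,"tz": -0.003,"ax": 0,"ay": 0,"az": 0,"hand": 0}]}}

```text
time: 22.58
eef_pos: [0.5046, -0.0642, 0.2709]
orientation: [0.304, -3.123, -0.0]
force: [-2.0, -1.2, -2.2]
opening: -0.0001
```

Light contact only. Continuing along the arc.

Emit:
{"fn": "move_arm", "kwargs": {"motion": [{"tx": -0.004,"ty": 0,"tz": -0.003,"ax": 0,"ay": 0,"az": 0,"hand": 0},{"tx": -0.004,"ty": 0,"tz": -0.003,"ax": 0,"ay": 0,"az": 0,"hand": 0},{"tx": -0.004,"ty": 0,"tz": -0.003,"ax": 0,"ay": 0,"az": 0,"hand": 0}]}}

```text
time: 22.83
eef_pos: [0.5145, -0.0622, 0.2806]
orientation: [0.302, -3.12, -0.002]
force: [-8.1, -0.7, 4.9]
opening: -0.0001
```

```bash
python3 -c "
from h import *
s,st=shot('top','t19');print(st['force'])
cv2.imwrite('pics/t19c.png',cv2.resize(s['pixels'][110:220,250:370,::-1],None,fx=5,fy=5,interpolation=cv2.INTER_CUBIC))
"
```

```text
[-8.0744592  -0.71922777  4.85378257]
```

View pics/t19c.png

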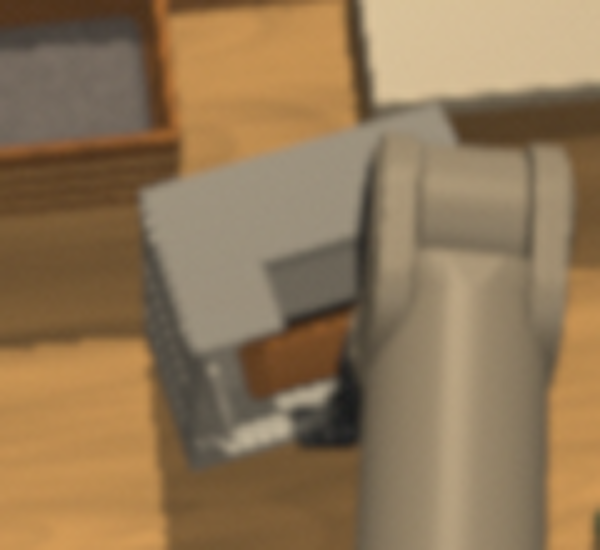

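The force is tilted upward again, so the rounded tip is meeting the rim too near its end. I'll back off, go 28 mm deeper, and push with the finger's side.

Emit:
{"fn": "move_arm", "kwargs": {"motion": [{"tx": 0.008,"ty": 0,"tz": 0,"ax": 0,"ay": 0,"az": 0,"hand": 0},{"tx": 0.012,"ty": 0,"tz": 0,"ax": 0,"ay": 0,"az": 0,"hand": 0},{"tx": 0,"ty": 0,"tz": 0.014,"ax": 0,"ay": 0,"az": 0,"hand": 0},{"tx": 0,"ty": 0,"tz": 0.014,"ax": 0,"ay": 0,"az": 0,"hand": 0},{"tx": 0,"ty": 0,"tz": 0,"ax": 0,"ay": 0,"az": 0,"hand": 0},{"tx": -0.006,"ty": 0,"tz": 0,"ax": 0,"ay": 0,"az": 0,"hand": 0},{"tx": -0.005,"ty": 0,"tz": 0,"ax": 0,"ay": 0,"az": 0,"hand": 0},{"tx": -0.004,"ty": 0,"tz": 0,"ax": 0,"ay": 0,"az": 0,"hand": 0},{"tx": -0.003,"ty": 0,"tz": 0,"ax": 0,"ay": 0,"az": 0,"hand": 0}]}}

```text
time: 23.63
eef_pos: [0.5146, -0.0625, 0.253]
orientation: [0.304, -3.123, 0.001]
force: [-8.6, -1.7, 6.2]
opening: -0.0002
```

Emit:
{"fn": "move_arm", "kwargs": {"motion": [{"tx": -0.003,"ty": 0,"tz": 0,"ax": 0,"ay": 0,"az": 0,"hand": 0},{"tx": -0.003,"ty": 0,"tz": 0,"ax": 0,"ay": 0,"az": 0,"hand": 0}]}}

```text
time: 23.8
eef_pos: [0.5202, -0.0616, 0.2527]
orientation: [0.304, -3.123, 0.0]
force: [-4.8, -0.0, 2.0]
opening: 0.0
```

The force stays low as it advances, so the bin is following. Continuing.

Emit:
{"fn": "move_arm", "kwargs": {"motion": [{"tx": -0.004,"ty": 0,"tz": -0.001,"ax": 0,"ay": 0,"az": 0,"hand": 0},{"tx": -0.004,"ty": 0,"tz": -0.001,"ax": 0,"ay": 0,"az": 0,"hand": 0},{"tx": -0.004,"ty": 0,"tz": -0.001,"ax": 0,"ay": 0,"az": 0,"hand": 0}]}}

```text
time: 24.05
eef_pos: [0.533, -0.0588, 0.2554]
orientation: [0.305, -3.125, 0.0]
force: [-3.2, -0.1, 1.0]
opening: -0.0002
```

```bash
python3 -c "
from h import *
s,st=shot('scene','s20');print(st['force'])
a=shot('top','t20')[0]
A=cv2.resize(s['pixels'][150:300,150:300,::-1],(390,390),interpolation=cv2.INTER_CUBIC)
B=cv2.resize(a['pixels'][110:210,260:360,::-1],(390,390),interpolation=cv2.INTER_CUBIC)
cv2.imwrite('pics/st20.png',np.hstack([A,B]))
delta(u2w([-.02,0,.29]),tooldown(UY+np.pi/2),st)
"
```

```text
[-3.19845305 -0.05427974  1.02588438]
pos [ 0.533  -0.0588  0.2554] shift(tool mm) [-31.9  -0.2 -34.6] turn deg [-0.   -0.08  0.03]
```

View pics/st20.png

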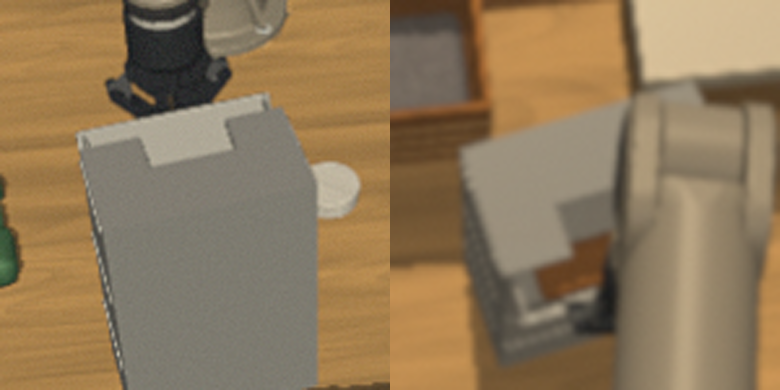

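The bin is closing smoothly at about 3 N. I'll raise the tool while pushing so its body clears the roof.

Emit:
{"fn": "move_arm", "kwargs": {"motion": [{"tx": -0.002,"ty": 0,"tz": -0.005,"ax": 0,"ay": 0,"az": 0,"hand": 0},{"tx": -0.002,"ty": 0,"tz": -0.005,"ax": 0,"ay": 0,"az": 0,"hand": 0},{"tx": -0.002,"ty": 0,"tz": -0.005,"ax": 0,"ay": 0,"az": 0,"hand": 0},{"tx": -0.003,"ty": 0,"tz": -0.004,"ax": 0,"ay": 0,"az": 0,"hand": 0},{"tx": -0.003,"ty": 0,"tz": -0.004,"ax": 0,"ay": 0,"az": 0,"hand": 0},{"tx": -0.003,"ty": 0,"tz": -0.003,"ax": 0,"ay": 0,"az": 0,"hand": 0},{"tx": -0.003,"ty": 0,"tz": -0.003,"ax": 0,"ay": 0,"az": 0,"hand": 0}]}}

```text
time: 24.73
eef_pos: [0.551, -0.055, 0.2847]
orientation: [0.305, -3.127, -0.0]
force: [-1.9, -0.1, -2.3]
opening: -0.0003
```

```bash
python3 -c "
from h import *
s,st=shot('scene','s21');print(st['force'])
a=shot('top','t21')[0]
A=cv2.resize(s['pixels'][150:300,150:300,::-1],(390,390),interpolation=cv2.INTER_CUBIC)
B=cv2.resize(a['pixels'][110:210,260:360,::-1],(390,390),interpolation=cv2.INTER_CUBIC)
cv2.imwrite('pics/st21.png',np.hstack([A,B]))
delta(u2w([-.018,0,.29]),tooldown(UY+np.pi/2),st)
"
```

```text
[-1.92368322 -0.05579891 -2.25222589]
pos [ 0.551  -0.055   0.2847] shift(tool mm) [-15.6  -0.5  -5.3] turn deg [ 0.   -0.01  0.05]
```

View pics/st21.png

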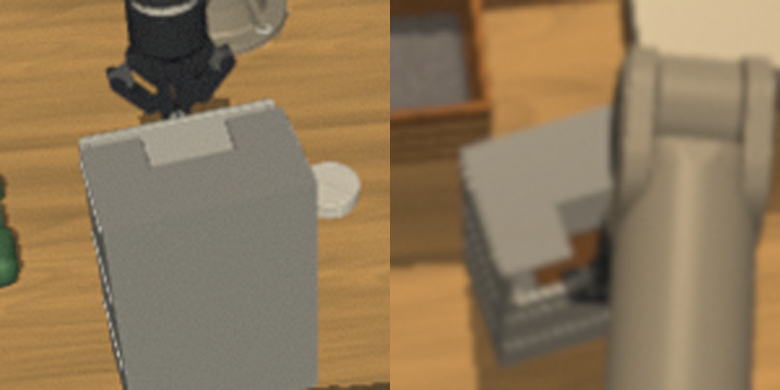

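Emit:
{"fn": "move_arm", "kwargs": {"motion": [{"tx": -0.003,"ty": 0,"tz": -0.002,"ax": 0,"ay": 0,"az": 0,"hand": 0},{"tx": -0.003,"ty": 0,"tz": -0.001,"ax": 0,"ay": 0,"az": 0,"hand": 0},{"tx": -0.003,"ty": 0,"tz": 0,"ax": 0,"ay": 0,"az": 0,"hand": 0},{"tx": -0.003,"ty": 0,"tz": 0,"ax": 0,"ay": 0,"az": 0,"hand": 0}]}}

```text
time: 25.17
eef_pos: [0.5629, -0.0527, 0.288]
orientation: [-0.305, 3.126, 0.0]
force: [-3.4, 0.4, 1.6]
opening: -0.0003
```

Emit:
{"fn": "move_arm", "kwargs": {"motion": [{"tx": -0.002,"ty": 0,"tz": 0,"ax": 0,"ay": 0,"az": 0,"hand": 0},{"tx": -0.002,"ty": 0,"tz": 0,"ax": 0,"ay": 0,"az": 0,"hand": 0}]}}

```text
time: 25.33
eef_pos: [0.5669, -0.0519, 0.2878]
orientation: [-0.305, 3.126, -0.0]
force: [-2.6, 0.2, 2.6]
opening: 0.0001
```

Emit:
{"fn": "move_arm", "kwargs": {"motion": [{"tx": -0.002,"ty": 0,"tz": 0,"ax": 0,"ay": 0,"az": 0,"hand": 0},{"tx": -0.001,"ty": 0,"tz": 0,"ax": 0,"ay": 0,"az": 0,"hand": 0}]}}

```text
time: 25.5
eef_pos: [0.5672, -0.0519, 0.2877]
orientation: [0.303, -3.121, -0.001]
force: [-11.0, 0.2, 6.4]
opening: -0.0005
```

Emit:
{"fn": "move_arm", "kwargs": {"motion": [{"tx": -0.002,"ty": 0,"tz": 0,"ax": 0,"ay": 0,"az": 0,"hand": 0},{"tx": 0,"ty": 0,"tz": 0,"ax": 0,"ay": 0,"az": 0,"hand": 0}]}}

```text
time: 25.67
eef_pos: [0.5672, -0.0519, 0.2877]
orientation: [0.302, -3.117, -0.002]
force: [-13.9, -0.9, 8.4]
opening: -0.0001
```

The position has stopped at x=0.567 while the force climbs to 14 N, so the bin is at its stop. Backing off to check.

Emit:
{"fn": "move_arm", "kwargs": {"motion": [{"tx": -0.001,"ty": 0,"tz": 0,"ax": 0,"ay": 0,"az": 0,"hand": 0},{"tx": 0,"ty": 0,"tz": 0,"ax": 0,"ay": 0,"az": 0,"hand": 0},{"tx": 0.006,"ty": 0,"tz": 0,"ax": 0,"ay": 0,"az": 0,"hand": 0},{"tx": 0.01,"ty": 0,"tz": 0,"ax": 0,"ay": 0,"az": 0,"hand": 0},{"tx": 0.02,"ty": 0,"tz": 0,"ax": 0,"ay": 0,"az": 0,"hand": 0},{"tx": 0.02,"ty": 0,"tz": 0,"ax": 0,"ay": 0,"az": 0,"hand": 0},{"tx": 0,"ty": 0,"tz": -0.035,"ax": 0,"ay": 0,"az": 0,"hand": 0},{"tx": 0,"ty": 0,"tz": -0.035,"ax": 0,"ay": 0,"az": 0,"hand": 0},{"tx": 0,"ty": 0,"tz": -0.035,"ax": 0,"ay": 0,"az": 0,"hand": 0},{"tx": 0,"ty": 0,"tz": -0.035,"ax": 0,"ay": 0,"az": 0,"hand": 0},{"tx": 0,"ty": 0.035,"tz": 0,"ax": 0,"ay": 0,"az": 0,"hand": 0},{"tx": 0,"ty": 0.035,"tz": 0,"ax": 0,"ay": 0,"az": 0,"hand": 0},{"tx": 0,"ty": 0.035,"tz": 0,"ax": 0,"ay": 0,"az": 0,"hand": 0},{"tx": 0,"ty": 0.035,"tz": 0,"ax": 0,"ay": 0,"az": 0,"hand": 0},{"tx": 0,"ty": 0.035,"tz": 0,"ax": 0,"ay": 0,"az": 0,"hand": 0},{"tx": 0,"ty": 0.035,"tz": 0,"ax": 0,"ay": 0,"az": 0,"hand": 0},{"tx": 0,"ty": 0.035,"tz": 0,"ax": 0,"ay": 0,"az": 0,"hand": 0},{"tx": 0,"ty": 0,"tz": 0,"ax": 0,"ay": 0,"az": 0,"hand": 0}]}}

```text
time: 27.17
eef_pos: [0.4679, 0.1894, 0.4265]
orientation: [0.331, -3.124, -0.011]
force: [-1.1, 0.6, -0.8]
opening: -0.0003
```

```bash
python3 -c "
from h import *
s,st=shot('scene','s22');print(st['eef_pos'],st['force'])
a=shot('top','t22')[0]
A=cv2.resize(s['pixels'][180:250,170:285,::-1],(780,475),interpolation=cv2.INTER_CUBIC);cv2.imwrite('pics/s22c.png',A)
B=cv2.resize(a['pixels'][120:210,265:355,::-1],(600,600),interpolation=cv2.INTER_CUBIC);cv2.imwrite('pics/t22c.png',B)
for th in (0,.05,.1,.15):
  q=[u2w([(-.007*np.cos(th)-.092*np.sin(th)),y,.212-.007*np.sin(th)+.092*np.cos(th)]) for y in(.095,-.095)]
  print(th,((proj(a,q)-[265,120])*600/90).round().tolist(),((proj(s,q)-[170,180])*780/115).round().tolist())
"
```

```text
[0.46785426 0.18938551 0.42651562] [-1.05538469  0.63949253 -0.77597379]
0 [[172.0, 418.0], [556.0, 303.0]] [[575.0, 67.0], [76.0, 171.0]]
0.05 [[175.0, 428.0], [559.0, 312.0]] [[572.0, 60.0], [74.0, 164.0]]
0.1 [[177.0, 437.0], [562.0, 321.0]] [[568.0, 54.0], [72.0, 157.0]]
0.15 [[180.0, 447.0], [565.0, 331.0]] [[565.0, 48.0], [70.0, 151.0]]
```

View pics/s22c.png

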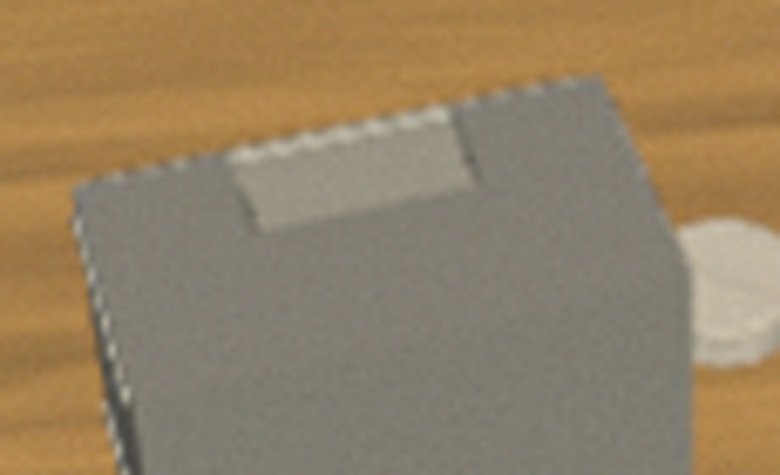

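View pics/t22c.png

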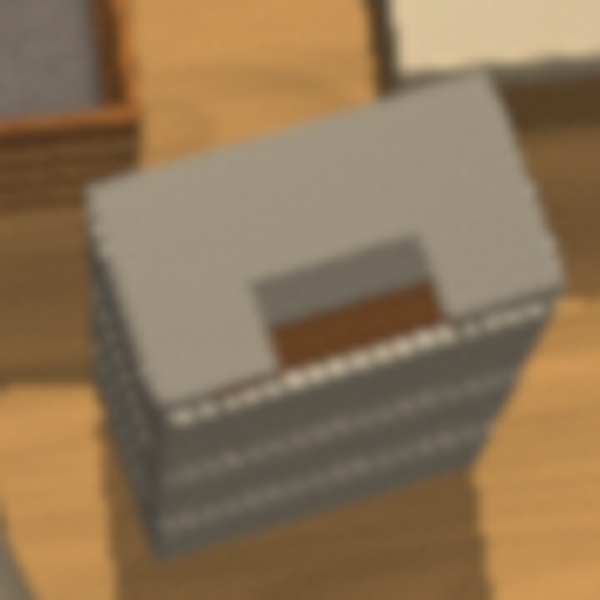

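The brush is visible inside through the notch and the rim sits at the roof front. For a precise shut check, I'll look from above with the wrist camera.

Emit:
{"fn": "move_arm", "kwargs": {"motion": [{"tx": 0,"ty": -0.035,"tz": 0,"ax": 0,"ay": 0,"az": 0,"hand": 0},{"tx": 0,"ty": -0.035,"tz": 0,"ax": 0,"ay": 0,"az": 0,"hand": 0},{"tx": 0,"ty": -0.035,"tz": 0,"ax": 0,"ay": 0,"az": 0,"hand": 0},{"tx": 0,"ty": -0.035,"tz": 0,"ax": 0,"ay": 0,"az": 0,"hand": 0},{"tx": 0,"ty": -0.01,"tz": 0,"ax": 0,"ay": 0,"az": 0,"hand": 0},{"tx": 0,"ty": 0,"tz": 0,"ax": 0,"ay": 0,"az": 0,"hand": 0},{"tx": 0,"ty": 0,"tz": 0,"ax": 0,"ay": 0,"az": 0,"hand": 0}]}}

```text
time: 27.85
eef_pos: [0.4993, 0.0307, 0.4275]
orientation: [-0.3, 3.126, 0.001]
force: [-0.1, 0.2, 0.1]
opening: 0.0
```

```bash
python3 -c "
from h import *
s,st=shot('wrist','w23');print(st['eef_pos'],st['force'])
for y in (.09,.06):
  print('roof',proj(s,u2w([.002,y,.31]),st).round(1),[ (th,proj(s,u2w([(-.007*np.cos(th)-.092*np.sin(th)),y,.212-.007*np.sin(th)+.092*np.cos(th)]),st).round(1).tolist()) for th in (0,.05,.1)])
"
```

```text
[0.49926247 0.03071185 0.4275262 ] [-0.14558309  0.23143751  0.13639755]
roof [[274.  294.7]] [(0, [[274.1, 280.8]]), (0.05, [[274.1, 275.4]]), (0.1, [[274.0, 269.9]])]
roof [[236.4 294.8]] [(0, [[236.8, 280.9]]), (0.05, [[236.7, 275.5]]), (0.1, [[236.6, 270.0]])]
```

View pics/w23.png

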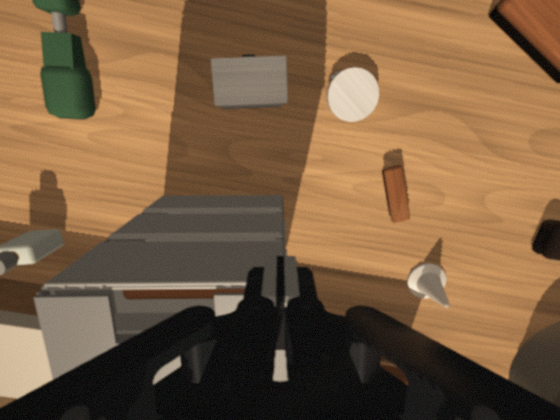

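```bash
python3 -c "
from h import *
s=load('w23');st=s['st'];im=s['pixels'][255:315,30:250,::-1]
cv2.imwrite('pics/w23c.png',cv2.resize(im,None,fx=3.6,fy=9,interpolation=cv2.INTER_CUBIC))
def R2(u):
  # y giving column u
  from scipy.optimize import brentq
  y=brentq(lambda y:proj(s,u2w([-.007,y,.304]),st)[0,0]-u,-.3,.3)
  print(u,'y',round(y,3),'roof',((proj(s,u2w([.002,y,.31]),st)[0,1]-255)*9).round(),[(th,((proj(s,u2w([(-.007*np.cos(th)-.092*np.sin(th)),y,.212-.007*np.sin(th)+.092*np.cos(th)]),st)[0,1]-255)*9).round()) for th in (0,.05,.1)])
R2(80);R2(230)
"
```

```text
80 y -0.065 roof 367.0 [(0, np.float64(242.0)), (0.05, np.float64(193.0)), (0.1, np.float64(142.0))]
230 y 0.054 roof 358.0 [(0, np.float64(234.0)), (0.05, np.float64(185.0)), (0.1, np.float64(135.0))]
```

View pics/w23c.png

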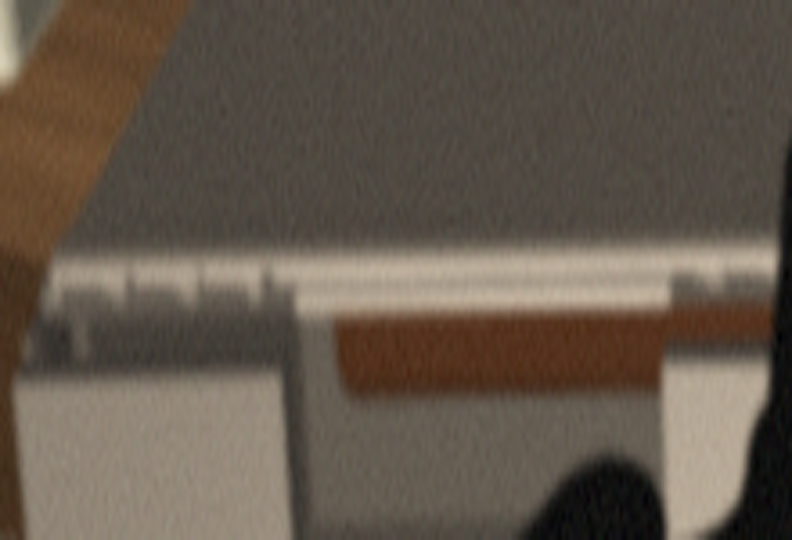

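```bash
python3 -c "
from h import *
s=load('w23');st=s['st']
for z in (.235,.255,.27):
  w=ray(s,[[335/3.6+30,255+350/9],[345/3.6+30,255+390/9]],z,st);print(z,((w-U0)@RU).round(4).tolist())
a=load('t22')
px=np.array([[270,325],[430,283],[282,368],[440,325]])*90/600+[265,120]
for z in (.235,.255,.27): print(z,((ray(a,px,z)-U0)@RU).round(3).tolist())
"
```

```text
0.235 [[0.0446, -0.0679, 0.235], [0.0498, -0.0657, 0.235]]
0.255 [[0.0329, -0.0576, 0.255], [0.0378, -0.0556, 0.255]]
0.27 [[0.0241, -0.05, 0.27], [0.0287, -0.048, 0.27]]
0.235 [[0.043, 0.026, 0.235], [0.04, -0.057, 0.235], [0.02, 0.027, 0.235], [0.018, -0.055, 0.235]]
0.255 [[0.037, 0.029, 0.255], [0.034, -0.053, 0.255], [0.015, 0.03, 0.255], [0.012, -0.05, 0.255]]
0.27 [[0.033, 0.032, 0.27], [0.03, -0.049, 0.27], [0.01, 0.033, 0.27], [0.008, -0.047, 0.27]]
```

The rim-to-roof spacing matches 0 rad. The brush's middle is at about x 20, y +7 mm in the bin, which is within limits. The arm is clear, so I'm handing in.

```bash
python3 -c "
from h import *
from bench import r
a=load('t22')['pixels'].astype(int);b=load('top0')['pixels'].astype(int)
for n,(u,v) in dict(stretcher=(381,230),perfume=(381,154),cone=(213,186),mirror=(314,243),tin=(275,250),case=(155,221)).items(): print(n,abs(a-b)[v-15:v+15,u-15:u+15].mean().round(1))
print(r.hand_in())"
```

```text
stretcher 0.8
perfume 0.8
cone 22.1
mirror 0.8
tin 41.3
case 0.9
the job is handed in; nothing more can be done
None
```

```bash
python3 -c "
from h import *
s=load('w23');t=load('top0')
print('tin',ray(s,[[353,94]],.026,s['st']),ray(t,[[275,250]],.026))
print('cone foot',ray(s,[[427,280]],.0,s['st']),ray(t,[[214,187]],.0))"
```

```text
tin [[0.39029719 0.11813856 0.026     ]] [[0.38664497 0.1152986  0.026     ]]
cone foot [[0.66875593 0.33149904 0.        ]] [[0.66141793 0.32763326 0.        ]]
```

The middle-sized brush is in the top bin, the bin is shut, and the job is handed in; no verdict was reported. I tipped the bin to about 0.8 rad with closed fingers through the notch. I then lowered the brush lengthwise into it, let go with the bin still tipped, and eased it shut.

**Setbacks:**
- **Wedged push:** my first attempt to close the bin wedged a finger on its rim and reached about 50 N forward and 37 N up at the wrist. I backed off at once. The bin had not moved, and I do not know whether this push counts against the 40 N rule, though only the fingers seemed to be touching.
- **Second push:** a second try also met the rim too near the fingertips, at about 8 N. I went deeper and finished the push at 3–9 N, rising to about 14 N at the stop.
- **Release:** when I let go of the brush, the back finger touched the bin with about 6 N; it was clear once I withdrew.

**Last checks:**
- **Bin:** the gap between rim and roof fits 0 rad, to within roughly 0.02 rad.
- **Brush:** its middle is at about x 20, y +7 mm in the bin's axes, seen through the notch.
- **Other things:** the stretcher, perfume, mirror and glasses case show no change in the pictures. That comparison flagged the tin and ring cone, probably because the arm was in view. Measured again in the wrist picture, they agree with their starting positions to 5 mm and 8 mm, rough readings.
- **Arm:** clear of everything, with about zero force.

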